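Hang the setting masters in the gauge cabinet

TASK

Put the steel setting masters that stand on the bench away in the gauge cabinet: slide its clear cover all the way back to its stop, hang every master by the window in its shank on a hook inside, one to a hook, and then slide the cover fully shut. Neither the robot nor a master may touch the aluminium frame round the opening. Leave the other things on the bench where they are.

Things in the scene. Friction and masses are not known exactly. Their poses are not given: they have to be found in the camera images.
- master0: a plain steel setting master (all alike; 3 or 4 present), 106 mm tall, 0.24-0.32 kg, standing on its foot. Origin: centre of underside, z up. Foot: 40 mm round, z 0-30 mm. Flat shank 10 mm thick (x), 30 mm wide (y), z 30-72, with a window through it along x, 20 mm wide, z 36-64. Grip tab on top: 16 mm wide (y), 10 mm thick (x), z 72-106. Same after a half turn about z
- master1: a setting master like master0 (same shape, size and axes); origin: centre of its underside; may be absent
- master2: a setting master like master0 (same shape, size and axes); origin: centre of its underside; may be absent
- master3: a setting master like master0 (same shape, size and axes); origin: centre of its underside; may be absent
- eye0 (a point): on master0: centre of the underside of the bar over its window, 64 mm above its origin; this rests on the hook when hung
- eye1 (a point): on master1: centre of the underside of the bar over its window, 64 mm above its origin; this rests on the hook when hung
- eye2 (a point): on master2: centre of the underside of the bar over its window, 64 mm above its origin; this rests on the hook when hung
- eye3 (a point): on master3: centre of the underside of the bar over its window, 64 mm above its origin; this rests on the hook when hung
- cabinet: fixed grey gauge cabinet. Origin on the bench under its middle; its front (-x) faces the robot, z up. Outside x -125 to +130 mm, y -175 to +175. Only opening: in the top, x -115 to +5, y -165 to +165, rimmed by the frame, closed by the sliding cover. Inside, from an upright white board at x = +10, four steel hooks point forward (-x); floor 10 mm high
- frame: fixed aluminium frame round the cabinet's top opening (origin and axes as the cabinet's): opening 120 mm (x) by 330 mm (y), bars about 10 mm wide, 145 to 160 mm above the bench. Not to be touched by robot or masters
- hook0 (a point): hook 0: its seat, on top of its level shaft, 103 mm above the bench, at x -30, y -112.5 mm in the cabinet (axes as the cabinet's). Shaft: 6 mm round wire along x from the board to x -50, then the tip bends up and forward, ending at x -61, 115 mm above the bench. A hung master has its eye here, within 24 mm along the shaft, foot clear of the floor, tab top 145 mm high
- hook1 (a point): hook 1: its seat, on top of its level shaft, 103 mm above the bench, at x -30, y -37.5 mm in the cabinet (axes as the cabinet's); shaped like hook 0
- hook2 (a point): hook 2: its seat, on top of its level shaft, 103 mm above the bench, at x -30, y 37.5 mm in the cabinet (axes as the cabinet's); shaped like hook 0
- hook3 (a point): hook 3: its seat, on top of its level shaft, 103 mm above the bench, at x -30, y 112.5 mm in the cabinet (axes as the cabinet's); shaped like hook 0
- cover (a joint): slide of the clear plastic cover: 0 = shut (against its front stop), 0.118 m = fully open, pushed back against its rear stop; grows towards the cabinet's +x (away from the robot). Slides with about 2 N of friction and stays where it is left
- cover_grip (a point): top centre of the cover's black handle, 201 mm above the bench, at x -55, y 0 mm in the cabinet when shut. Handle: upright bar 12 mm thick (cabinet's x), 70 mm long (y), 34 mm tall, on the middle of the cover, a clear sheet 130 mm (x) by 336 mm (y) whose upper side is 167 mm above the bench
- adapter0: a loose steel hose adapter standing upright, stepped, 36 mm diameter, 62 mm tall, origin centre of its underside; not part of the job
- adapter1: a loose steel hose adapter standing upright, stepped, 32 mm diameter, 62 mm tall, origin centre of its underside; not part of the job
- jar: a closed glass jar, 60 mm diameter, 75 mm tall, origin centre of its underside; not part of the job
- ferrule: a loose short steel tube (crimp ferrule) standing on end, 28 mm diameter, 32 mm tall, origin centre of its underside; not part of the job
Mind the look-alikes: they are no part of the job. What is shaped like the master3 but brown is not meant.

How it is judged (in metres and radians):
On the way, in this order (a step that is already met when the one before it is completed fails the run):
1. the cover is slid back to its stop (within 6 mm) (value of joint cover above 0.112 m), for 0.2 s.
2. every master present hangs on a hook, let go, one to a hook (((x of eye0 in the frame of hook0 between -0.024 and 0.024 m and y of eye0 in the frame of hook0 between -0.01 and 0.01 m and z of eye0 in the frame of hook0 between -0.006 and 0.006 m) or (x of eye0 in the frame of hook1 between -0.024 and 0.024 m and y of eye0 in the frame of hook1 between -0.01 and 0.01 m and z of eye0 in the frame of hook1 between -0.006 and 0.006 m) or (x of eye0 in the frame of hook2 between -0.024 and 0.024 m and y of eye0 in the frame of hook2 between -0.01 and 0.01 m and z of eye0 in the frame of hook2 between -0.006 and 0.006 m) or (x of eye0 in the frame of hook3 between -0.024 and 0.024 m and y of eye0 in the frame of hook3 between -0.01 and 0.01 m and z of eye0 in the frame of hook3 between -0.006 and 0.006 m)) and angle between each of master0, master1, master2, master3's own z axis and vertical below 0.2 rad and contact force between the fingers and master0 below 0.3 N and linear speed of each of master0, master1, master2, master3 below 0.05 m/s and ((x of eye1 in the frame of hook0 between -0.024 and 0.024 m and y of eye1 in the frame of hook0 between -0.01 and 0.01 m and z of eye1 in the frame of hook0 between -0.006 and 0.006 m) or (x of eye1 in the frame of hook1 between -0.024 and 0.024 m and y of eye1 in the frame of hook1 between -0.01 and 0.01 m and z of eye1 in the frame of hook1 between -0.006 and 0.006 m) or (x of eye1 in the frame of hook2 between -0.024 and 0.024 m and y of eye1 in the frame of hook2 between -0.01 and 0.01 m and z of eye1 in the frame of hook2 between -0.006 and 0.006 m) or (x of eye1 in the frame of hook3 between -0.024 and 0.024 m and y of eye1 in the frame of hook3 between -0.01 and 0.01 m and z of eye1 in the frame of hook3 between -0.006 and 0.006 m)) and contact force between the fingers and master1 below 0.3 N and ((x of eye2 in the frame of hook0 between -0.024 and 0.024 m and y of eye2 in the frame of hook0 between -0.01 and 0.01 m and z of eye2 in the frame of hook0 between -0.006 and 0.006 m) or (x of eye2 in the frame of hook1 between -0.024 and 0.024 m and y of eye2 in the frame of hook1 between -0.01 and 0.01 m and z of eye2 in the frame of hook1 between -0.006 and 0.006 m) or (x of eye2 in the frame of hook2 between -0.024 and 0.024 m and y of eye2 in the frame of hook2 between -0.01 and 0.01 m and z of eye2 in the frame of hook2 between -0.006 and 0.006 m) or (x of eye2 in the frame of hook3 between -0.024 and 0.024 m and y of eye2 in the frame of hook3 between -0.01 and 0.01 m and z of eye2 in the frame of hook3 between -0.006 and 0.006 m)) and contact force between the fingers and master2 below 0.3 N and ((x of eye3 in the frame of hook0 between -0.024 and 0.024 m and y of eye3 in the frame of hook0 between -0.01 and 0.01 m and z of eye3 in the frame of hook0 between -0.006 and 0.006 m) or (x of eye3 in the frame of hook1 between -0.024 and 0.024 m and y of eye3 in the frame of hook1 between -0.01 and 0.01 m and z of eye3 in the frame of hook1 between -0.006 and 0.006 m) or (x of eye3 in the frame of hook2 between -0.024 and 0.024 m and y of eye3 in the frame of hook2 between -0.01 and 0.01 m and z of eye3 in the frame of hook2 between -0.006 and 0.006 m) or (x of eye3 in the frame of hook3 between -0.024 and 0.024 m and y of eye3 in the frame of hook3 between -0.01 and 0.01 m and z of eye3 in the frame of hook3 between -0.006 and 0.006 m)) and contact force between the fingers and master3 below 0.3 N), for 0.3 s.
At the end, for the whole second after the job is handed in: Every master present hangs on a hook of its own, let go and at rest: its eye point within 24 mm of the hook's seat along the shaft, 10 mm sideways and 6 mm in height, leaning less than 0.2 rad; and the cover is shut to within 5 mm (all of step 2 and value of joint cover below 0.005 m); the robot touches nothing.
It fails at once if the frame round the opening is touched (over 1 N) by the robot or a master (contact force between frame and anything else above 1 N).
It fails at once if something else on the bench is moved by more than 50 mm or tipped over (distance of any of adapter0, adapter1, jar, ferrule from where it was at the start of the episode above 0.05 m or angle between any of adapter0, adapter1, jar's own z axis and vertical above 0.6 rad).
Of master0, master1, master2, master3 only 3 to 4 are there at a start; the rules pass over those that are not, and their reading is None.
At some moment in a run one of master0, master1, master2, master3 may be knocked a few centimetres aside while the robot is not near it.
It also fails if it takes over 210 s, if anything falls off the work surface, if the arm or the gripper's body presses on something with over 40 N, if the wrist force passes 120 N, or if a joint passes its speed limit or range.

ROBOT

A 6-joint arm with a two-finger parallel gripper is mounted at the origin on the work surface. World frame = base frame: x ahead of the robot, y to its left, z up, the work surface at z = 0. Lengths are in mm, angles in rad, forces in N, time in s.
With the tool pointing down it reaches from about 300 to 775 mm from the base axis. Payload 14.6 kg.
Tool frame: the origin (TCP) lies at the centre of the arm's flange, where the gripper is bolted on; the fingertips stand 199 mm ahead of it and the grasp point (between the pads) lies 180 mm ahead of it (bot.hold_point_z is the z of the grasp point in the tool frame, in mm); z points along the fingers, y is the line along which they close (so a half turn about z gives the same grasp; the last joint's range is limited). The gripper opens to 94 mm and grips with 3 to 60 N. Pads are 16 mm wide; open, the fingers measure 119 mm over their backs; the gripper's body (75 mm by 177 mm) begins 78 mm behind the grasp point.
Start: joints at [1.196, 0.3, 1.521, -0, 1.321, -0.067], TCP at [166.627, 524.143, 404.646] pointing down, gripper open.
Joint ranges: [-3.03, 3.03], [-0.79, 2.21], [0.23, 2.52], [-1.04, 4.18], [0, 3.07], [-2.55, 2.55]. Speed limits (rad/s): [2.22, 2.22, 2.57, 3.14, 3.14, 3.14].

INTERFACE

Orientations are given as [roll, pitch, yaw] about the fixed x, y, z axes, in that order (R = Rz(yaw) Ry(pitch) Rx(roll)).
In Python, from bench import bot, optics gives the robot as it stands. The module is installed in compiled form; this text tells all that it offers.
- The arm moves only by the shell command python3 -m jog 'ROWS'. ROWS is JSON, a list of rows, each an object with "travel": the shift along the tool's x, y, z in m, a list of three; "spin": the turn about the tool's z in degrees; "gripper": the opening, from 0 (shut) to 1 (fully open). In form: [{"travel": [x, y, z], "spin": spin, "gripper": gripper}, ...]. A call has 1 to 8 rows; each row shifts and turns the commanded pose from where the row before left it, along the tool's axes as they then stand; what a row does not reach is not made up. A row lasts 1/8 s, in which the tool goes at most 62.5 mm and 10.7 degrees, less where a joint would pass 70% of its speed; a pose out of reach is approached as far as the arm can. A call is refused whole if a number of a shift passes 0.0625 or a number of a turn 10.7, either way. A call with a gripper value outside its range is refused whole. The fingers move at their own pace and stop on an object; the grip force is fixed at half the most. Time passes only in rows, so rows that do not move let the fingers close. It gives the time, the measured TCP pose, the force, the opening and the grip force at its end, in the units of the state.
- bot.read_state(): the state, without advancing time (a new reading comes with each control period).
- optics.get_image(name): name is "scene" or "top"; returns a dict with "image" (400x640x3 uint8, blue, green, red), "fx", "fy", "cx", "cy" (pixels), "k1" (the pictures are not rectified: a ray, as slopes to the right and down, at radius r is drawn at 1 + k1 r^2 times it, then the intrinsics apply), "extrinsics" (4x4, takes a point from world to camera coordinates). Camera axes: x right, y down, z forward; pixel columns grow to the right and rows downward; lengths in mm; the calibration is good to about 2 mm. A picture is of the moment at which its call begins. There is no depth.
- bot.close_job(): hands the job in; it is judged then, once.
The state is a dict: "time_s": time; "q": joint angles; "qd": joint speeds; "effort": joint torques, N m; "eef_pos": TCP position; "tcp_rot": TCP orientation; "ft_force": force on the tool from outside, world axes, zero at the start; "moment": the same for the moment, N m; "gripper_width": opening from 0.0 (shut) to 1.0 (fully open); "grip_force": force on a finger pad.
Only numpy, scipy, OpenCV 4.12 (cv2) and the standard library are available. Lean on these libraries where they do the work, as an engineer would, in place of code of your own. Each camera call takes 0.05 s, during which the arm holds its last target. There are 200 camera calls.

## Working session

There is one attempt and no reset: what is moved stays moved. The work goes in short steps, Python scripts to look and compute and a shell command to move; the robot and the scene stay as the last step left them, time stands still between calls to the robot, and variables do not carry over. Pictures are saved under pics/ and viewed, at most 14 in all, crops included, and the job is handed in when it is done.

```bash
mkdir -p pics; cat > h.py <<'E'
import numpy as np, cv2
from bench import bot, optics
def snap(n,f):
    d=optics.get_image(n); cv2.imwrite(f'pics/{f}.png',d['image']); np.save(f'pics/{n}.npy',{k:d[k] for k in d if k!='image'},allow_pickle=True); return d
def cal(n): return np.load(f'pics/{n}.npy',allow_pickle=True).item()
def ray(d,u,v):
    x=(u-d['cx'])/d['fx'];y=(v-d['cy'])/d['fy']
    a,b=x,y
    for _ in range(30):
        s=1+d['k1']*(a*a+b*b);a,b=x/s,y/s
    T=np.array(d['extrinsics']);R=T[:3,:3];c=-R.T@T[:3,3]
    return c,R.T@np.array([a,b,1.])
def onz(d,u,v,z):
    c,r=ray(d,u,v);return c+r*(z-c[2])/r[2]
def px(d,p):
    T=np.array(d['extrinsics']);q=T[:3,:3]@np.array(p,float)+T[:3,3];a,b=q[0]/q[2],q[1]/q[2];s=1+d['k1']*(a*a+b*b)
    return d['fx']*a*s+d['cx'],d['fy']*b*s+d['cy']
E
python3 - <<'E'
from h import *
for n in('scene','top'):
    d=snap(n,n+'1');print(d['fx'],d['cx'],d['cy'],d['k1'],np.round(d['extrinsics'],3).tolist())
s=bot.read_state();print({k:np.round(v,3).tolist() for k,v in s.items()},bot.hold_point_z)
E
```

```text
405.53372588691315 319.60561670125077 204.85596986291702 -0.0010019260849503065 [[0.741, 0.671, 0.024, -338.607], [0.366, -0.374, -0.852, -75.611], [-0.563, 0.64, -0.523, 1369.269], [0.0, 0.0, 0.0, 1.0]]
424.5666577915362 329.4945870250119 202.9709509223364 -0.01485401022677804 [[-0.026, -1.0, -0.001, -31.173], [-0.977, 0.026, -0.211, 513.053], [0.211, -0.005, -0.978, 1008.598], [0.0, 0.0, 0.0, 1.0]]
{'time_s': 0.1, 'q': [1.196, 0.3, 1.521, -0.0, 1.321, -0.067], 'qd': [0.0, -0.0, -0.002, -0.0, -0.001, 0.0], 'effort': [0.002, -53.264, -35.329, 0.071, 0.023, -0.0], 'eef_pos': [166.618, 524.126, 404.161], 'tcp_rot': [-3.141, -0.0, 2.834], 'ft_force': [0.049, 0.329, -0.328], 'moment': [-0.022, -0.011, 0.015], 'grip_force': 0.0, 'gripper_width': 0.998} 180.4
```

View pics/scene1.png

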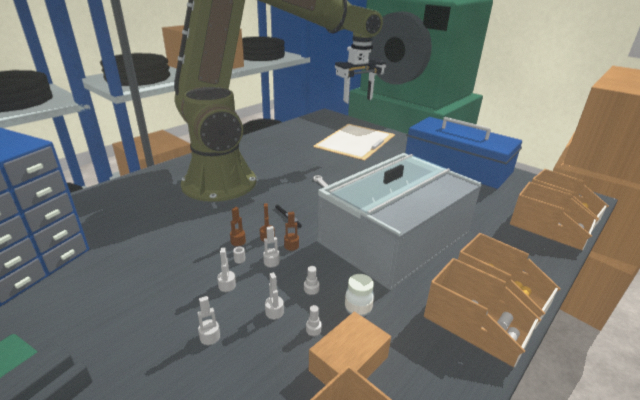

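View pics/top1.png

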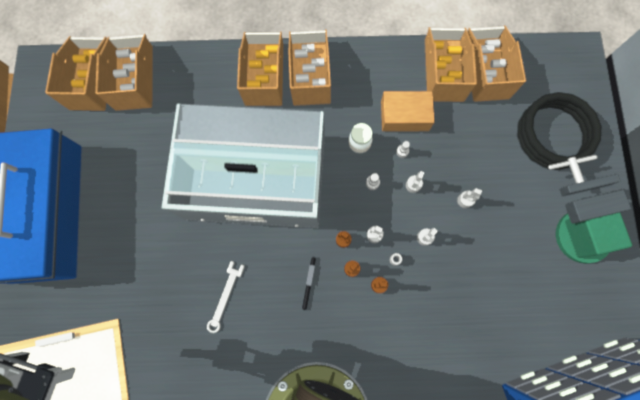

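The scene shows four steel masters: in the top view near (375,233), (427,236), (415,183) and (468,198). There are three brown look-alikes, two adapters near (403,149) and (373,181), the jar, the ferrule, and the cabinet with its cover shut. Next I'll enlarge the views.

```bash
python3 - <<'E'
from h import *
a=cv2.imread('pics/top1.png');b=cv2.imread('pics/scene1.png')
cv2.imwrite('pics/c1.png',cv2.resize(a[160:260,350:490],None,fx=5.7,fy=5.7,interpolation=cv2.INTER_CUBIC)[:600])
cv2.imwrite('pics/c2.png',cv2.resize(a[95:230,155:335],None,fx=4.4,fy=4.4,interpolation=cv2.INTER_CUBIC))
cv2.imwrite('pics/c3.png',cv2.resize(b[220:350,190:330],None,fx=4.5,fy=4.5,interpolation=cv2.INTER_CUBIC))
E
```

```text
(no output)
```

View pics/c1.png

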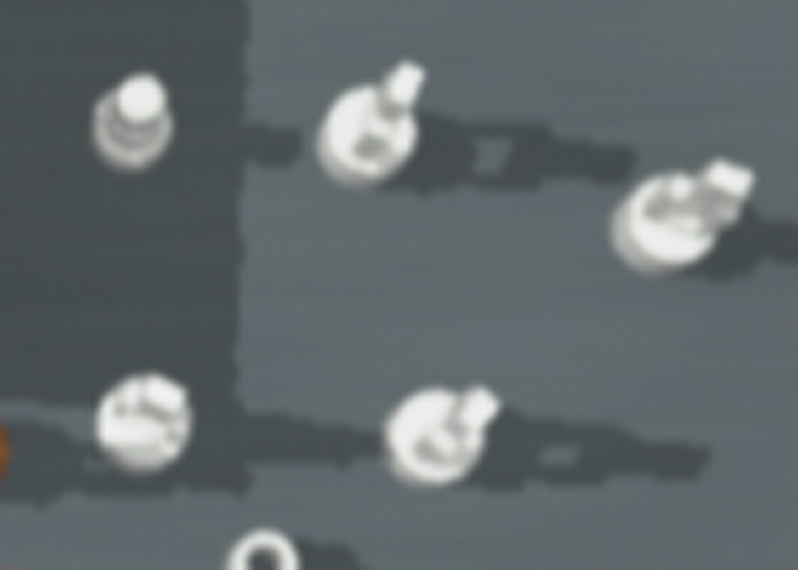

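View pics/c2.png

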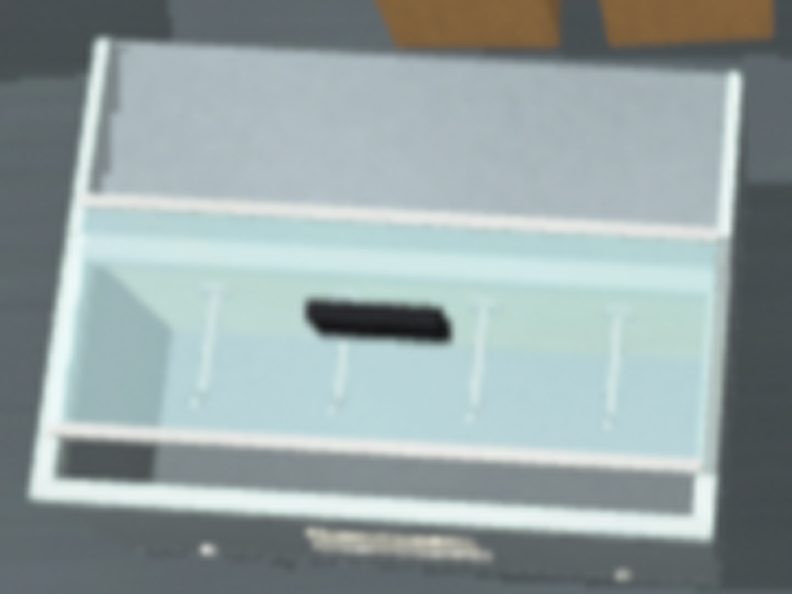

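View pics/c3.png

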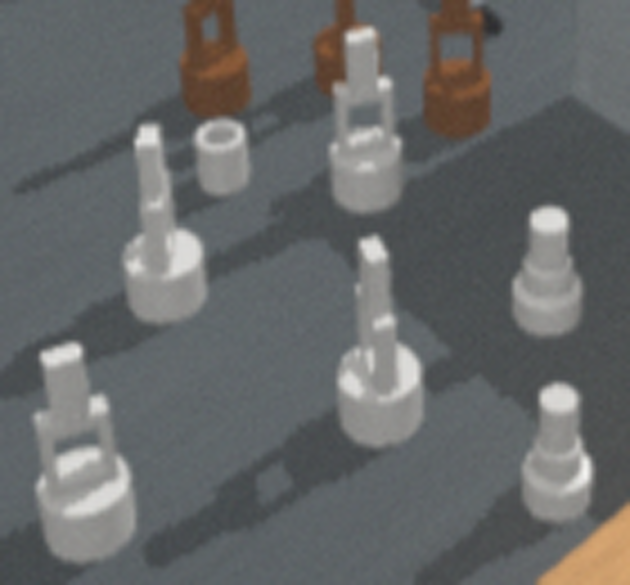

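```bash
cat > fit.py <<'E'
from h import *
from scipy.optimize import minimize
def body(x,y,a):
    t=np.linspace(0,2*np.pi,24,endpoint=False);R=np.array([[np.cos(a),-np.sin(a)],[np.sin(a),np.cos(a)]])
    box=lambda x0,x1,y0,y1,z0,z1:[(p,q,r) for p in(x0,x1) for q in(y0,y1) for r in(z0,z1)]
    P=[[(20*np.cos(i),20*np.sin(i),z) for i in t for z in(0,30)],box(-5,5,-15,-10,30,72),box(-5,5,10,15,30,72),box(-5,5,-15,15,30,36),box(-5,5,-15,15,64,72),box(-5,5,-8,8,72,106)]
    return [[(*(R@p[:2]+[x,y]),p[2]) for p in q] for q in P]
S=8
def sil(d,p,roi):
    u0,v0,w,h=roi;m=np.zeros((h*S,w*S),np.uint8)
    for q in body(*p):
        pts=np.array([px(d,k) for k in q]);pts=((pts-[u0-.5,v0-.5])*S).astype(np.float32)
        cv2.fillConvexPoly(m,cv2.convexHull(pts).astype(int),255)
    return cv2.resize(m,(w,h),interpolation=cv2.INTER_AREA)/255.
def fit(ims,x,y):
    rois=[]
    for n,(d,g) in ims.items():
        P=np.array([px(d,k) for q in body(x,y,0) for k in q]);lo=P.min(0).astype(int)-8;hi=P.max(0).astype(int)+9
        lo=np.maximum(lo,0);rois.append((n,(*lo,*(hi-lo))))
    def cost(p):
        c=0
        for n,r in rois:
            d,g=ims[n];G=g[r[1]:r[1]+r[3],r[0]:r[0]+r[2]];c+=np.abs(sil(d,p,(r[0],r[1],G.shape[1],G.shape[0]))-G).sum()
        return c
    best=None
    for a in np.arange(8)*np.pi/8:
        s=minimize(cost,[x,y,a],method='Nelder-Mead',options=dict(initial_simplex=[[x,y,a],[x+6,y,a],[x,y+6,a],[x,y,a+.4]],xatol=.1,fatol=.05))
        if best is None or s.fun<best.fun: best=s
    return best
def soft(im):
    g=im.min(2).astype(float);return np.clip((g-115)/50,0,1)
E
python3 - <<'E'
from fit import *
from scipy.optimize import least_squares
ims={n:(cal(n),soft(cv2.imread(f'pics/{n}1.png'))) for n in('top','scene')}
d=ims['top'][0]
for u,v in[(366,138),(662,225),(145,425),(432,440)]:
    w=onz(d,u/5.7+350,v/5.7+160,15);b=fit(ims,w[0],w[1]);print('master',np.round(b.x[:2],1),round(np.degrees(b.x[2])%180,1),round(b.fun,1))
C=[((30,497),(-125,175,160)),((712,540),(-125,-175,160)),((100,38),(130,175,160)),((740,72),(130,-175,160))]
H=[((197,403),(-61,112.5,115)),((333,410),(-61,37.5,115)),((470,418),(-61,-37.5,115)),((607,427),(-61,-112.5,115))]
def wp(s,p):
    c,n=np.cos(s[2]),np.sin(s[2]);return (s[0]+c*p[0]-n*p[1],s[1]+n*p[0]+c*p[1],p[2])
f=lambda L:(lambda s:np.concatenate([np.subtract(px(d,wp(s,p)),(u[0]/4.4+155,u[1]/4.4+95)) for u,p in L]))
for L in(C,H,C[:2]+H,C+H):
    r=least_squares(f(L),[480,150,0]);print('cab',np.round(r.x,3),np.round(r.fun,1).tolist())
for u,v in[(315,300),(440,310),(380,305)]: print('handle',onz(d,u/4.4+155,v/4.4+95,201).round(1))
for u,v in[(50,430),(700,465)]:print('front edge',onz(d,u/4.4+155,v/4.4+95,167).round(1))
E
```

```text
master [ 567.2 -267.5] 55.9 230.1
master [ 522.  -401.7] 152.1 310.2
master [ 436.3 -158. ] 140.7 224.9
master [ 426.5 -287.7] 52.6 256.3
cab [ 5.96512e+02  1.48589e+02 -8.70000e-02] [-0.2, 0.3, -0.1, -0.2, -0.6, -0.3, 0.8, 0.1]
cab [ 5.98560e+02  1.47269e+02 -8.70000e-02] [-0.4, -0.2, -0.1, 0.1, 0.1, 0.1, 0.4, -0.1]
cab [ 5.97841e+02  1.47411e+02 -9.00000e-02] [0.2, -0.5, 0.3, -0.6, -0.6, -0.0, -0.2, 0.3, -0.0, 0.5, 0.3, 0.4]
cab [ 5.97520e+02  1.47975e+02 -8.60000e-02] [0.2, -0.1, 0.2, -0.7, -0.3, -0.6, 1.0, -0.4, -0.7, 0.3, -0.4, 0.5, -0.2, 0.5, 0.2, 0.3]
handle [576.  179.8 201. ]
handle [569.1 117.3 201. ]
handle [572.5 147.3 201. ]
front edge [521.1 322.4 167. ]
front edge [494.   -9.9 167. ]
```

```bash
cat > ov.py <<'E'
from fit import *
def overlay(ims_f,ps,out,rects):
    outs=[]
    for n,f in ims_f.items():
        r=rects[n];a=cv2.imread(f)[r[1]:r[3],r[0]:r[2]];a=cv2.resize(a,(800,int(800*a.shape[0]/a.shape[1])),interpolation=cv2.INTER_CUBIC);k=800/(r[2]-r[0])
        for p in ps:
            for q in body(*p):
                P=((np.array([px(cal(n),w) for w in q])-[r[0]-.5,r[1]-.5])*k).astype(np.float32)
                cv2.polylines(a,[cv2.convexHull(P).astype(int)],True,(0,0,255),1)
        outs.append(a)
    m=np.vstack(outs);s=min(1,600/m.shape[0]);cv2.imwrite(out,cv2.resize(m,None,fx=s,fy=s,interpolation=cv2.INTER_AREA))
E
python3 - <<'E'
from ov import *
for n in('top','scene'):
    im=cv2.imread(f'pics/{n}1.png');print(n,[im[v,u].tolist() for u,v in([(414,185),(375,215)] if n=='top' else [(227,284),(270,262),(300,300)])])
P=[(567.2,-267.5,np.radians(55.9)),(522,-401.7,np.radians(152.1)),(436.3,-158,np.radians(140.7)),(426.5,-287.7,np.radians(52.6))]
overlay({'top':'pics/top1.png','scene':'pics/scene1.png'},P,'pics/ov1.png',{'top':(350,160,490,250),'scene':(190,220,330,350)})
E
```

```text
top [[152, 156, 153], [81, 79, 72]]
scene [[143, 143, 144], [148, 149, 149], [81, 79, 75]]
```

View pics/ov1.png

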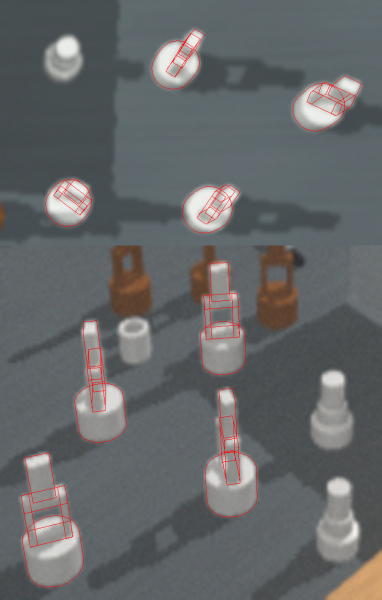

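```bash
sed -i 's|(g-115)/50|(g-112)/20|' fit.py; cat > meas.py <<'E'
from ov import *
import sys
def measure(tag,seeds):
    for n in('top','scene'): snap(n,n+tag)
    ims={n:(cal(n),soft(cv2.imread(f'pics/{n}{tag}.png'))) for n in('top','scene')}
    R=[]
    for x,y in seeds:
        b=fit(ims,x,y);R.append(b.x);print(np.round(b.x[:2],1),round(np.degrees(b.x[2])%180,1),round(b.fun,1))
    return R
E
python3 - <<'E'
from meas import *
P=measure('2',[(567,-267),(522,-401),(436,-158),(426,-287)])
r={'top':(350,160,490,250),'scene':(190,220,330,350)}
overlay({'top':'pics/top2.png'},P,'pics/ov2a.png',r)
E
```

```text
[ 566.4 -267.2] 64.1 98.3
[ 521.8 -401.7] 155.2 113.6
[ 436.6 -158.2] 144.0 78.3
[ 425.8 -287.8] 46.7 214.0
```

View pics/ov2a.png

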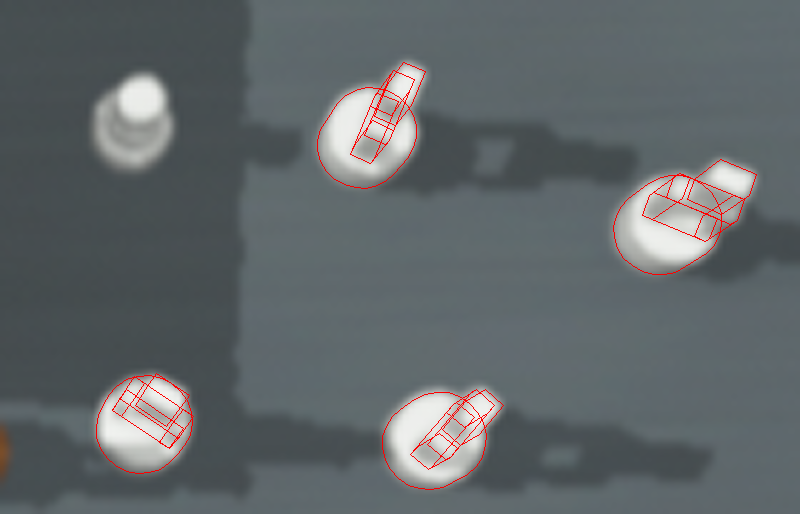

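```bash
cat > c.py <<'E'
# usage: c.py w X Y Z YAW | c.py c CX CY Z CYAW (cabinet frame): tool-frame shift to go from now, and rows
import sys,numpy as np
from bench import bot
CAB=(597.5,148.0,-0.087)
def rep():
    s=bot.read_state();p=np.array(s['eef_pos']);yw=s['tcp_rot'][2]
    c,n=np.cos(CAB[2]),np.sin(CAB[2]);R=np.array([[c,-n],[n,c]])
    print('t',round(s['time_s'],2),'pos',p.round(1),'rpy',np.degrees(s['tcp_rot']).round(1),'cab',(R.T@(p[:2]-CAB[:2])).round(1),'F',np.round(s['ft_force'],1),'w',round(s['gripper_width'],3),'gf',round(s['grip_force'],1),'q',np.round(s['q'],2))
    return p,yw,R
p,yw,R=rep()
if len(sys.argv)>5:
    X,Y,Z,A=map(float,sys.argv[2:6])
    if sys.argv[1]=='c': X,Y=R@[X,Y]+CAB[:2];A+=np.degrees(CAB[2])
    d=np.array([X,Y,Z])-p;sp=-((A-np.degrees(yw)+90)%180-90)
    f=lambda y:np.array([np.cos(y)*d[0]+np.sin(y)*d[1],np.sin(y)*d[0]-np.cos(y)*d[1],-d[2]])/1000
    print('shift before spin',f(yw).round(4),'after spin',f(yw-np.radians(sp)).round(4),'spin',round(sp,1))
E
python3 c.py c -25 0 450 90; python3 -m jog '[{"travel":[0,0,-0.045],"spin":5,"gripper":0.5}]'; python3 c.py c -25 0 450 90
```

```text
t 0.2 pos [166.6 524.1 404.3] rpy [-180.    -0.   162.4] cab [-461.9  337.3] F [ 0.3  0.4 -0.7] w 1.001 gf 0.0 q [ 1.2   0.3   1.52 -0.    1.32 -0.07]
shift before spin [-0.5002 -0.2334 -0.0457] after spin [-0.3373  0.4369 -0.0457] spin 77.4
time_s: 0.32
eef_pos: [166.7, 524.2, 447.3]
tcp_rot: [-3.135, 0.0, 2.745]
ft_force: [0.4, 0.5, 1.0]
gripper_width: 0.93
grip_force: 0.0
t 0.33 pos [166.7 524.2 447.3] rpy [-179.6    0.   157.3] cab [-461.9  337.4] F [0.4 0.5 1. ] w 0.93 gf 0.0 q [ 1.2   0.27  1.46 -0.    1.42  0.02]
shift before spin [-0.5189 -0.1882 -0.0027] after spin [-0.3374  0.4369 -0.0027] spin 72.3
```

```bash
python3 -m jog '[{"travel":[0,0,0],"spin":10.3,"gripper":0.5},{"travel":[0,0,0],"spin":10.3,"gripper":0.5},{"travel":[0,0,0],"spin":10.3,"gripper":0.5},{"travel":[0,0,0],"spin":10.3,"gripper":0.5},{"travel":[0,0,0],"spin":10.3,"gripper":0.5},{"travel":[0,0,0],"spin":10.3,"gripper":0.5},{"travel":[0,0,0],"spin":10.3,"gripper":0.5}]' >/dev/null
python3 -m jog '[{"travel":[-0.042,0.0546,0],"spin":0,"gripper":0.5},{"travel":[-0.042,0.0546,0],"spin":0,"gripper":0.5},{"travel":[-0.042,0.0546,0],"spin":0,"gripper":0.5},{"travel":[-0.042,0.0546,0],"spin":0,"gripper":0.5},{"travel":[-0.042,0.0546,0],"spin":0,"gripper":0.5},{"travel":[-0.042,0.0546,0],"spin":0,"gripper":0.5},{"travel":[-0.042,0.0546,0],"spin":0,"gripper":0.5},{"travel":[-0.042,0.0546,0],"spin":0,"gripper":0.5}]' >/dev/null; python3 -m jog '[{"travel":[0,0,0],"spin":0,"gripper":0.5}]' >/dev/null;python3 c.py c -25 0 371 90
```

```text
t 2.33 pos [538.5 184.9 448.7] rpy [-179.9    0.    85. ] cab [-62.   31.6] F [-0.3  0.7  0.4] w 0.501 gf 0.0 q [ 0.27  0.31  1.4  -0.    1.43  0.35]
shift before spin [-0.0316  0.037   0.0777] after spin [-0.0316  0.037   0.0777] spin -0.0
```

```bash
python3 -m jog '[{"travel":[-0.0158,0.0185,0],"spin":0,"gripper":0.5},{"travel":[-0.0158,0.0185,0],"spin":0,"gripper":0.5},{"travel":[0,0,0],"spin":0,"gripper":0.5},{"travel":[0,0,0.039],"spin":0,"gripper":0.5},{"travel":[0,0,0.039],"spin":0,"gripper":0.5},{"travel":[0,0,0],"spin":0,"gripper":0.5}]' >/dev/null; python3 c.py;  python3 -m jog '[{"travel":[0,0,0],"spin":0,"gripper":0},{"travel":[0,0,0],"spin":0,"gripper":0},{"travel":[0,0,0],"spin":0,"gripper":0},{"travel":[0,0,0],"spin":0,"gripper":0},{"travel":[0,0,0],"spin":0,"gripper":0}]' ; python3 c.py c 63 0 371 90
```

```text
t 3.08 pos [570.3 153.5 369.9] rpy [-179.8    0.    85.3] cab [-27.5   3.1] F [-0.9 -0.5  1. ] w 0.501 gf 0.0 q [0.2  0.42 1.44 0.   1.28 0.28]
time_s: 3.7
eef_pos: [570.7, 153.0, 372.0]
tcp_rot: [3.141, -0.0, 1.488]
ft_force: [-0.8, 1.1, 2.7]
gripper_width: 0.124
grip_force: 30.0
t 3.7 pos [570.7 153.  372. ] rpy [180.   -0.   85.3] cab [-27.1   2.7] F [-0.8  1.1  2.7] w 0.124 gf 30.0 q [0.2  0.42 1.44 0.   1.28 0.28]
shift before spin [-0.0031  0.0901  0.001 ] after spin [-0.0027  0.0901  0.001 ] spin 0.2
```

```bash
python3 -m jog '[{"travel":[0,0.02,0],"spin":0,"gripper":0},{"travel":[0,0.02,0],"spin":0,"gripper":0},{"travel":[0,0.02,0],"spin":0,"gripper":0},{"travel":[0,0.015,0],"spin":0,"gripper":0},{"travel":[0,0.008,0],"spin":0,"gripper":0},{"travel":[0,0,0],"spin":0,"gripper":0},{"travel":[0,0,0],"spin":0,"gripper":0}]'; python3 c.py;python3 -m jog '[{"travel":[0,0.004,0],"spin":0,"gripper":0},{"travel":[0,0,0],"spin":0,"gripper":0},{"travel":[0,0,0],"spin":0,"gripper":0}]'; python3 c.py
```

```text
time_s: 4.58
eef_pos: [653.3, 146.1, 372.0]
tcp_rot: [3.141, 0.0, 1.488]
ft_force: [2.5, -1.9, 4.0]
gripper_width: 0.125
grip_force: 30.0
t 4.58 pos [653.3 146.1 372. ] rpy [179.9   0.   85.3] cab [55.8  2.9] F [ 2.5 -1.9  4. ] w 0.125 gf 30.0 q [ 0.17  0.6   1.18 -0.    1.37  0.25]
time_s: 4.95
eef_pos: [657.5, 145.7, 372.0]
tcp_rot: [3.141, 0.0, 1.488]
ft_force: [0.6, -2.8, 5.0]
gripper_width: 0.127
grip_force: 30.0
t 4.95 pos [657.5 145.7 372. ] rpy [180.    0.   85.3] cab [59.9  2.9] F [ 0.6 -2.8  5. ] w 0.127 gf 30.0 q [ 0.16  0.6   1.16 -0.    1.38  0.25]
```

```bash
for i in 1 2; do python3 -m jog '[{"travel":[0,0.002,0],"spin":0,"gripper":0},{"travel":[0,0,0],"spin":0,"gripper":0},{"travel":[0,0,0],"spin":0,"gripper":0}]' >/dev/null; python3 c.py;done
```

```text
t 5.33 pos [659.4 145.6 372. ] rpy [180.    0.   85.3] cab [61.9  3. ] F [ 0.8 -3.1  4.1] w 0.122 gf 30.0 q [ 0.16  0.61  1.15 -0.    1.38  0.25]
t 5.7 pos [661.4 145.4 372. ] rpy [180.    0.   85.3] cab [63.9  3. ] F [ 0.1 -2.6  5.5] w 0.126 gf 30.0 q [ 0.16  0.61  1.15 -0.    1.38  0.25]
```

```bash
for i in 1 2; do python3 -m jog '[{"travel":[0,0.0015,0],"spin":0,"gripper":0},{"travel":[0,0,0],"spin":0,"gripper":0},{"travel":[0,0,0],"spin":0,"gripper":0}]' >/dev/null; python3 c.py;done
```

```text
t 6.08 pos [662.7 145.3 372. ] rpy [-180.     0.    85.3] cab [65.2  3. ] F [-4.9 -3.3  8.5] w 0.126 gf 30.0 q [ 0.16  0.62  1.14 -0.    1.38  0.24]
t 6.45 pos [663.6 145.4 372. ] rpy [-1.797e+02  1.000e-01  8.530e+01] cab [66.   3.2] F [-18.1  -4.   10.6] w 0.128 gf 30.0 q [0.16 0.62 1.14 0.   1.39 0.24]
```

```bash
sed -i 's/(597.5,148.0,/(599.3,147.5,/' c.py; python3 -m jog '[{"travel":[0,0,0],"spin":0,"gripper":0.5},{"travel":[0,0,0],"spin":0,"gripper":0.5},{"travel":[0,0,0],"spin":0,"gripper":0.5},{"travel":[0,0,-0.04],"spin":0,"gripper":0.5},{"travel":[0,0,-0.045],"spin":0,"gripper":0.5},{"travel":[0,0,0],"spin":0,"gripper":0.5}]'; python3 - <<'E'
from meas import *
P=measure('3',[(567,-267),(522,-401),(436,-158),(426,-287)])
d=cal('top');a=cv2.imread('pics/top3.png')[95:230,155:335]
cv2.imwrite('pics/c4.png',cv2.resize(a,None,fx=4.4,fy=4.4,interpolation=cv2.INTER_CUBIC))
E
python3 c.py w 566.4 -267.2 455 64
```

```text
time_s: 7.2
eef_pos: [664.1, 145.3, 460.6]
tcp_rot: [3.135, -0.002, 1.488]
ft_force: [0.5, 0.2, 0.0]
gripper_width: 0.502
grip_force: 0.0
[ 566.9 -267.7] 64.8 105.0
[ 521.8 -402. ] 156.4 147.1
[ 436.6 -158.4] 147.0 72.4
[ 425.4 -287.4] 44.9 218.6
t 7.3 pos [664.4 145.3 456.2] rpy [-180.     0.    85.3] cab [65.   3.5] F [ 1.1  0.5 -0.7] w 0.499 gf 0.0 q [0.16 0.58 1.01 0.   1.55 0.24]
shift before spin [-0.4192 -0.0636  0.0012] after spin [-0.4137  0.0928  0.0012] spin 21.3
```

View pics/c4.png

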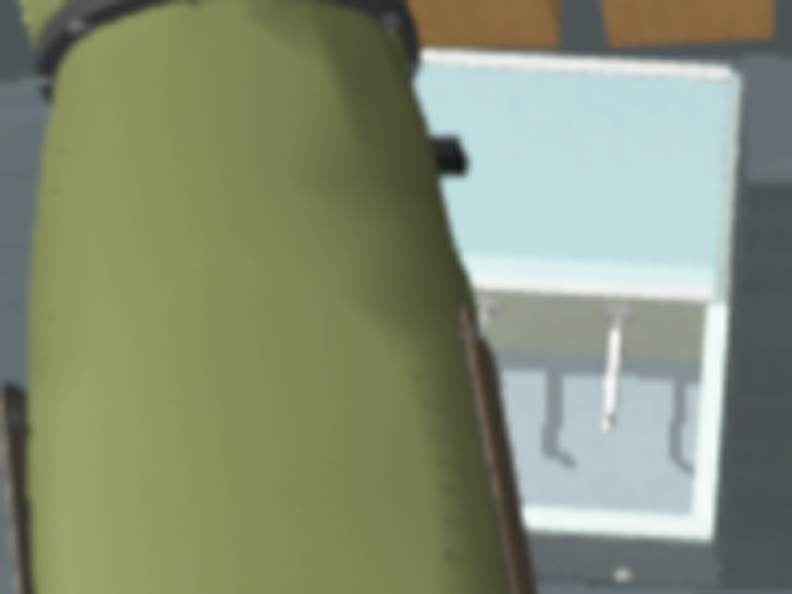

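The cover is back at its stop, hook 0's tip shows at crop (607,427), and nothing else has moved. I'll go to the first master.

```bash
python3 -m jog '[{"travel":[0,0,0],"spin":10.6,"gripper":0.5},{"travel":[0,0,0],"spin":10.6,"gripper":0.5},{"travel":[0,0,0],"spin":0,"gripper":0.5}]' >/dev/null;python3 -m jog '[{"travel":[-0.0517,0.0116,0],"spin":0,"gripper":0.5},{"travel":[-0.0517,0.0116,0],"spin":0,"gripper":0.5},{"travel":[-0.0517,0.0116,0],"spin":0,"gripper":0.5},{"travel":[-0.0517,0.0116,0],"spin":0,"gripper":0.5},{"travel":[-0.0517,0.0116,0],"spin":0,"gripper":0.5},{"travel":[-0.0517,0.0116,0],"spin":0,"gripper":0.5},{"travel":[-0.0517,0.0116,0],"spin":0,"gripper":0.5},{"travel":[-0.0517,0.0116,0],"spin":0,"gripper":0.5}]' >/dev/null;python3 -m jog '[{"travel":[0,0,0],"spin":0,"gripper":0.5},{"travel":[0,0,0],"spin":0,"gripper":0.5}]' >/dev/null; python3 c.py w 566.7 -267.4 274.5 64.5
```

```text
t 8.93 pos [ 567.1 -266.9  456. ] rpy [-179.9   -0.    64.2] cab [   3.9 -415.7] F [-0.4  0.1 -0.4] w 0.5 gf 0.0 q [-0.5   0.45  1.2   0.    1.49 -0.05]
shift before spin [-6.000e-04 -1.000e-04  1.815e-01] after spin [-6.000e-04 -1.000e-04  1.815e-01] spin -0.3
```

```bash
python3 -m jog '[{"travel":[0,0,0.05],"spin":0,"gripper":0.5},{"travel":[0,0,0.05],"spin":0,"gripper":0.5},{"travel":[0,0,0.045],"spin":0,"gripper":0.5},{"travel":[0,0,0.0265],"spin":0,"gripper":0.5},{"travel":[0,0,0.01],"spin":0,"gripper":0.5},{"travel":[0,0,0],"spin":0,"gripper":0.5}]' >/dev/null;python3 c.py; python3 -m jog '[{"travel":[0,0,0],"spin":0,"gripper":0},{"travel":[0,0,0],"spin":0,"gripper":0},{"travel":[0,0,0],"spin":0,"gripper":0},{"travel":[0,0,0],"spin":0,"gripper":0}]' >/dev/null;  python3 c.py; python3 -m jog '[{"travel":[0,0,-0.05],"spin":0,"gripper":0},{"travel":[0,0,-0.05],"spin":0,"gripper":0},{"travel":[0,0,-0.05],"spin":0,"gripper":0},{"travel":[0,0,-0.04],"spin":0,"gripper":0},{"travel":[0,0,0],"spin":0,"gripper":0},{"travel":[0,0,0],"spin":0,"gripper":0}]' >/dev/null;  python3 c.py c -88 -112.5 465 0
```

```text
t 9.68 pos [ 567.3 -266.6  275.4] rpy [-180.    -0.    64.2] cab [   4.1 -415.3] F [-0.5  0.6 -0.5] w 0.502 gf 0.0 q [-0.5   0.59  1.41  0.    1.14 -0.05]
t 10.18 pos [ 567.  -267.3  275.5] rpy [180.    0.   64.1] cab [   3.8 -416. ] F [ 0.6 -0.2  0.9] w 0.166 gf 30.0 q [-0.5   0.59  1.41 -0.    1.13 -0.05]
t 10.93 pos [ 567.  -267.3  463.2] rpy [-179.8   -0.    64.1] cab [   3.8 -416. ] F [-1.  -0.1 -3.4] w 0.168 gf 30.0 q [-0.5   0.44  1.19 -0.    1.51 -0.05]
shift before spin [ 0.2506 -0.1943 -0.0018] after spin [-0.0918 -0.3035 -0.0018] spin 69.0
```

```bash
python3 -m jog '[{"travel":[0,0,0],"spin":9.86,"gripper":0},{"travel":[0,0,0],"spin":9.86,"gripper":0},{"travel":[0,0,0],"spin":9.86,"gripper":0},{"travel":[0,0,0],"spin":9.86,"gripper":0},{"travel":[0,0,0],"spin":9.86,"gripper":0},{"travel":[0,0,0],"spin":9.86,"gripper":0},{"travel":[0,0,0],"spin":9.86,"gripper":0},{"travel":[0,0,0],"spin":0,"gripper":0}]' >/dev/null;python3 -m jog '[{"travel":[-0.0115,-0.038,0],"spin":0,"gripper":0},{"travel":[-0.0115,-0.038,0],"spin":0,"gripper":0},{"travel":[-0.0115,-0.038,0],"spin":0,"gripper":0},{"travel":[-0.0115,-0.038,0],"spin":0,"gripper":0},{"travel":[-0.0115,-0.038,0],"spin":0,"gripper":0},{"travel":[-0.0115,-0.038,0],"spin":0,"gripper":0},{"travel":[-0.0115,-0.038,0],"spin":0,"gripper":0},{"travel":[-0.0115,-0.038,0],"spin":0,"gripper":0}]' >/dev/null;python3 -m jog '[{"travel":[0,0,0],"spin":0,"gripper":0},{"travel":[0,0,0],"spin":0,"gripper":0}]' >/dev/null; python3 c.py c -88 -112.5 333 0; python3 - <<'E'
from h import *
snap('scene','s4');a=snap('top','t4')['image']
E
python3 -c "
import cv2,numpy as np
a=cv2.imread('pics/t4.png')[130:230,240:340];b=cv2.imread('pics/s4.png')[90:250,300:500]
cv2.imwrite('pics/v4.png',np.hstack([cv2.resize(a,(400,400)),cv2.resize(b,(400,320))[:,:] if 0 else cv2.resize(b,(400,400))]))"
```

```text
t 13.18 pos [501.6  43.3 464.5] rpy [ 1.8e+02  1.0e-01 -4.8e+00] cab [ -88.2 -112.3] F [ 0.1  0.5 -3. ] w 0.167 gf 30.0 q [ 0.01  0.15  1.56 -0.    1.43  1.67]
shift before spin [0.0002 0.0002 0.1315] after spin [0.0002 0.0002 0.1315] spin 0.2
```

View pics/v4.png

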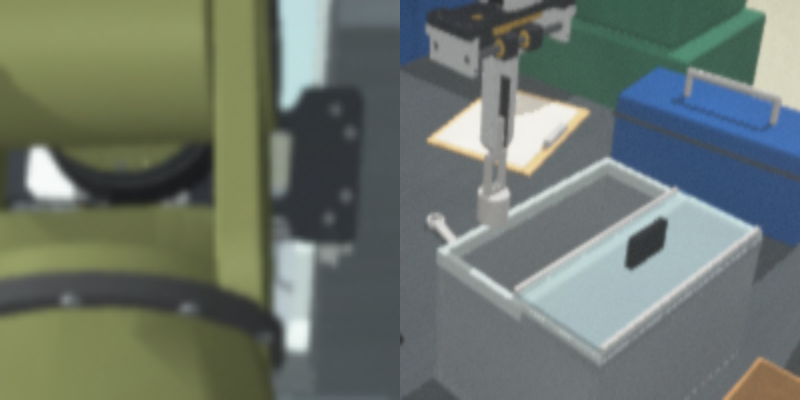

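The master hangs straight in the fingers above the front of the opening. I'll check the cabinet pose against the frame corners in the scene view: (319,190), (401,234), (480,184) and (405,154).

```bash
python3 - <<'E'
from h import *
d=cal('scene');s=(599.3,147.5,-.087);c,n=np.cos(s[2]),np.sin(s[2])
for p,m in(((-125,-175,160),(319,190)),((130,-175,160),(401,234)),((130,175,160),(480,184)),((-125,175,160),(405,154))):
    w=(s[0]+c*p[0]-n*p[1],s[1]+n*p[0]+c*p[1]);q=onz(d,*m,160);e=q[:2]-w;print(np.round(px(d,(*w,160)),1),m,'err mm cab',np.round([c*e[0]+n*e[1],-n*e[0]+c*e[1]],1))
E
```

```text
[317.6 189.8] (319, 190) err mm cab [3.  1.9]
[399.1 234.8] (401, 234) err mm cab [0.8 5.5]
[481.3 183.6] (480, 184) err mm cab [-1.2 -4.6]
[403.  152.8] (405, 154) err mm cab [ 9.4 -2.7]
```

```bash
python3 -m jog '[{"travel":[0,0,0.03],"spin":0,"gripper":0},{"travel":[0,0,0.03],"spin":0,"gripper":0},{"travel":[0,0,0.03],"spin":0,"gripper":0},{"travel":[0,0,0],"spin":0,"gripper":0}]' >/dev/null;python3 c.py; python3 -m jog '[{"travel":[0,0,0.02],"spin":0,"gripper":0},{"travel":[0,0,0.0115],"spin":0,"gripper":0},{"travel":[0,0,0.01],"spin":0,"gripper":0},{"travel":[0,0,0],"spin":0,"gripper":0},{"travel":[0,0,0],"spin":0,"gripper":0}]' >/dev/null; python3 c.py c -35 -112.5 332.5 0
```

```text
t 13.78 pos [501.5  42.9 373.4] rpy [180.    0.2  -5. ] cab [ -88.3 -112.7] F [-0.4 -0.1 -2.6] w 0.172 gf 30.0 q [ 0.01  0.23  1.69 -0.    1.23  1.67]
t 14.4 pos [501.7  43.6 334.2] rpy [-180.   -0.   -5.] cab [ -88.2 -112. ] F [ 0.1 -0.4 -2.4] w 0.166 gf 30.0 q [0.01 0.27 1.73 0.   1.14 1.67]
shift before spin [0.0532 0.0005 0.0017] after spin [0.0532 0.0005 0.0017] spin 0.0
```

Clear. I'll lower 1.7 mm, then thread the window onto the hook.

```bash
python3 -m jog '[{"travel":[0,0,0.0017],"spin":0,"gripper":0},{"travel":[0.01,0,0],"spin":0,"gripper":0},{"travel":[0.01,0,0],"spin":0,"gripper":0},{"travel":[0.005,0,0],"spin":0,"gripper":0},{"travel":[0,0,0],"spin":0,"gripper":0}]' >/dev/null;python3 c.py; python3 -m jog '[{"travel":[0.01,0,0],"spin":0,"gripper":0},{"travel":[0.01,0,0],"spin":0,"gripper":0},{"travel":[0.009,0,0],"spin":0,"gripper":0},{"travel":[0,0,0],"spin":0,"gripper":0},{"travel":[0,0,0],"spin":0,"gripper":0}]' >/dev/null; python3 c.py c -35 -112.5 315 0
```

```text
t 15.03 pos [526.7  41.4 331.7] rpy [180.   0.  -5.] cab [ -63.1 -112. ] F [-0.1 -0.1 -2.8] w 0.168 gf 30.0 q [0.01 0.32 1.67 0.   1.15 1.67]
t 15.65 pos [555.2  38.9 331.8] rpy [180.   0.  -5.] cab [ -34.5 -112. ] F [-0.2 -0.4 -2.6] w 0.165 gf 30.0 q [0.   0.38 1.59 0.   1.17 1.66]
shift before spin [-0.0005  0.0005  0.0168] after spin [-0.0005  0.0005  0.0168] spin 0.0
```

```bash
python3 -m jog '[{"travel":[0,0,0.008],"spin":0,"gripper":0},{"travel":[0,0,0.007],"spin":0,"gripper":0},{"travel":[0,0,0],"spin":0,"gripper":0},{"travel":[0,0,0],"spin":0,"gripper":0}]' >/dev/null;python3 c.py; for i in 1 2 ; do python3 -m jog '[{"travel":[0,0,0.001],"spin":0,"gripper":0},{"travel":[0,0,0],"spin":0,"gripper":0},{"travel":[0,0,0],"spin":0,"gripper":0}]' >/dev/null; python3 c.py;done
```

```text
t 16.15 pos [555.3  38.9 317. ] rpy [180.  -0.  -5.] cab [ -34.4 -112. ] F [-0.1  0.4 -2. ] w 0.17 gf 30.0 q [ 0.    0.4   1.6  -0.    1.14  1.66]
t 16.52 pos [555.3  38.9 316. ] rpy [-180.   -0.   -5.] cab [ -34.4 -112. ] F [-0.1  0.9 -2.5] w 0.17 gf 30.0 q [0.   0.4  1.6  0.   1.14 1.66]
t 16.9 pos [555.3  38.9 314.9] rpy [180.   0.  -5.] cab [ -34.4 -112. ] F [ 0.   0.4 -2.6] w 0.169 gf 30.0 q [ 0.    0.4   1.6  -0.    1.14  1.66]
```

```bash
for i in 1 2 3; do python3 -m jog '[{"travel":[0,0,0.0005],"spin":0,"gripper":0},{"travel":[0,0,0],"spin":0,"gripper":0},{"travel":[0,0,0],"spin":0,"gripper":0}]' >/dev/null; python3 c.py|cut -d' ' -f1-40;done
```

```text
t 17.27 pos [555.3  38.9 314.4] rpy [-180.    0.   -5.] cab [ -34.4 -112. ] F [-0.7  0.5 -2.1] w 0.169 gf 30.0 q [0.   0.4  1.6  0. 
t 17.65 pos [555.3  38.9 314.2] rpy [-180.   -0.   -5.] cab [ -34.4 -112. ] F [-1.5  1.   3.3] w 0.168 gf 30.0 q [ 0.    0.4  
t 18.02 pos [555.4  38.9 314.1] rpy [-180.   -0.   -5.] cab [ -34.3 -112. ] F [-3.5 -0.1  7.6] w 0.173 gf 30.0 q [ 0.    0.4   1.6
```

Contact came at the expected height, so the master is seated. I'll release and lift.

```bash
python3 -m jog '[{"travel":[0,0,0],"spin":0,"gripper":0.4},{"travel":[0,0,0],"spin":0,"gripper":0.4},{"travel":[0,0,0],"spin":0,"gripper":0.4},{"travel":[0,0,-0.02],"spin":0,"gripper":0.4},{"travel":[0,0,-0.06],"spin":0,"gripper":0.4},{"travel":[0,0,-0.06],"spin":0,"gripper":0.5},{"travel":[0,0,0],"spin":0,"gripper":0.5}]' >/dev/null;python3 - <<'E'
from meas import *
P=measure('5',[(522,-401),(436.6,-158.4),(426,-287)])
E
python3 c.py w 521.8 -402 455 156
```

```text
[ 533.6 -379.8] 153.6 127.8
[ 436.6 -158.5] 145.4 62.5
[ 425.4 -287.5] 44.5 270.1
t 19.0 pos [555.2  38.9 453.1] rpy [-180.   -0.   -5.] cab [ -34.5 -112. ] F [-1.1  0.5  0.3] w 0.497 gf 0.0 q [0.   0.28 1.43 0.   1.43 1.66]
shift before spin [ 0.0048  0.4422 -0.0019] after spin [ 0.1488  0.4164 -0.0019] spin 19.0
```

```bash
python3 - <<'E'
from ov import *
r=np.radians
overlay({'top':'pics/top5.png','scene':'pics/scene5.png'},[(533.6,-379.8,r(153.6)),(436.6,-158.5,r(145.4)),(425.4,-287.5,r(44.5))],'pics/o5.png',{'top':(350,160,490,250),'scene':(190,220,330,350)})
a=cv2.imread('pics/o5.png');b=cv2.imread('pics/top5.png')[120:230,230:340];b=cv2.resize(b,(380,380));a=a[:600];b=np.vstack([b,np.zeros((600-380,380,3),np.uint8)])
a=np.vstack([a,np.zeros((600-a.shape[0],a.shape[1],3),np.uint8)]);cv2.imwrite('pics/o5b.png',np.hstack([a,b]))
E
```

```text
(no output)
```

View pics/o5b.png

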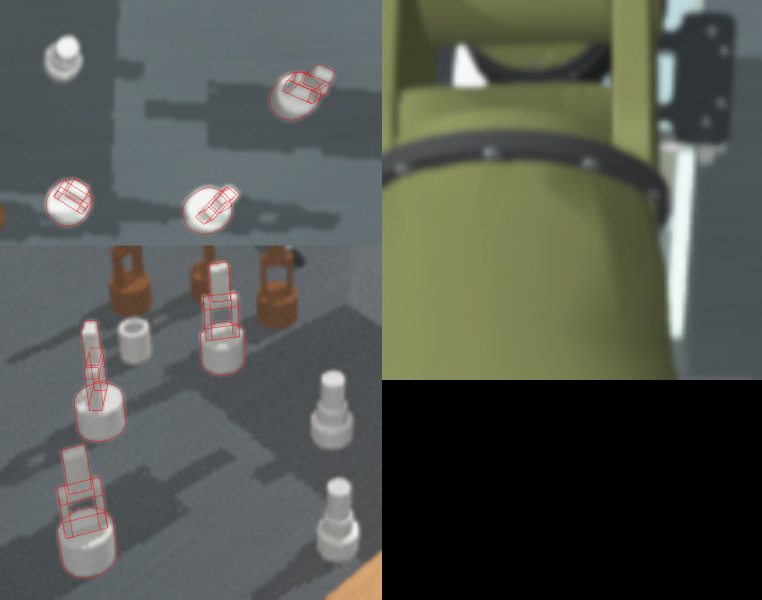

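The second master was knocked to (534,−380). It still stands, and the fit matches both views.

```bash
python3 c.py w 533.6 -379.8 455 154|tail -1;  python3 -m jog '[{"travel":[0,0.0562,0],"spin":0,"gripper":0.5},{"travel":[0,0.0562,0],"spin":0,"gripper":0.5},{"travel":[0,0.0562,0],"spin":0,"gripper":0.5},{"travel":[0,0.0562,0],"spin":0,"gripper":0.5},{"travel":[0,0.0562,0],"spin":0,"gripper":0.5},{"travel":[0,0.0562,0],"spin":0,"gripper":0.5},{"travel":[0,0.0562,0],"spin":0,"gripper":0.5},{"travel":[0,0,0],"spin":0,"gripper":0.5}]' >/dev/null;python3 -m jog '[{"travel":[0,0,0],"spin":10.5,"gripper":0.5},{"travel":[0,0,0],"spin":10.5,"gripper":0.5},{"travel":[0,0,0],"spin":0,"gripper":0.5},{"travel":[0,0,0],"spin":0,"gripper":0.5}]' >/dev/null; python3 c.py w 533.6 -379.8 274.5 154
```

```text
shift before spin [ 0.0146  0.419  -0.0019] after spin [ 0.1641  0.3858 -0.0019] spin 21.0
t 20.5 pos [ 521.5 -352.6  452.8] rpy [-1.80e+02  1.00e-01 -2.57e+01] cab [ -34.  -504.9] F [-2.1  0.6 -0.1] w 0.498 gf 0.0 q [-0.65  0.45  1.2   0.    1.49  1.37]
shift before spin [0.0227 0.0193 0.1783] after spin [0.0228 0.0192 0.1783] spin 0.3
```

```bash
python3 -m jog '[{"travel":[0.0227,0.0193,0],"spin":0,"gripper":0.5},{"travel":[0,0,0],"spin":0,"gripper":0.5}]' >/dev/null; python3 -m jog '[{"travel":[0,0,0.05],"spin":0,"gripper":0.5},{"travel":[0,0,0.05],"spin":0,"gripper":0.5},{"travel":[0,0,0.045],"spin":0,"gripper":0.5},{"travel":[0,0,0.0235],"spin":0,"gripper":0.5},{"travel":[0,0,0.0095],"spin":0,"gripper":0.5},{"travel":[0,0,0],"spin":0,"gripper":0.5},{"travel":[0,0,0],"spin":0,"gripper":0.5}]' >/dev/null;python3 c.py w 533.6 -379.8 275.5 154; python3 -m jog '[{"travel":[0,0,0],"spin":0,"gripper":0},{"travel":[0,0,0],"spin":0,"gripper":0},{"travel":[0,0,0],"spin":0,"gripper":0},{"travel":[0,0,0],"spin":0,"gripper":0}]' >/dev/null;  python3 c.py; python3 -m jog '[{"travel":[0,0,-0.05],"spin":0,"gripper":0},{"travel":[0,0,-0.05],"spin":0,"gripper":0},{"travel":[0,0,-0.05],"spin":0,"gripper":0},{"travel":[0,0,-0.04],"spin":0,"gripper":0},{"travel":[0,0,0],"spin":0,"gripper":0},{"travel":[0,0,0],"spin":0,"gripper":0}]' >/dev/null;  python3 c.py c -88 -37.5 465 0
```

```text
t 21.62 pos [ 533.5 -380.3  276.9] rpy [ 1.80e+02 -1.00e-01 -2.59e+01] cab [ -19.7 -531.5] F [0.1 0.3 0.3] w 0.5 gf 0.0 q [-0.68  0.65  1.32  0.    1.17  1.35]
shift before spin [-0.0001 -0.0005  0.0014] after spin [-0.0001 -0.0005  0.0014] spin 0.1
t 22.12 pos [ 533.3 -380.3  275.5] rpy [-180.   -0.  -26.] cab [ -19.9 -531.5] F [0.6 0.6 0.3] w 0.168 gf 30.0 q [-0.68  0.65  1.32  0.    1.17  1.35]
t 22.88 pos [ 533.4 -380.4  463.3] rpy [-180.     0.2  -26. ] cab [ -19.8 -531.6] F [ 0.  -0.  -2.2] w 0.17 gf 30.0 q [-0.68  0.51  1.09  0.    1.54  1.35]
shift before spin [-0.2405 -0.437  -0.0017] after spin [-0.0682 -0.4941 -0.0017] spin -21.0
```

```bash
python3 -m jog '[{"travel":[0,0,0],"spin":-10.5,"gripper":0},{"travel":[0,0,0],"spin":-10.5,"gripper":0},{"travel":[0,0,0],"spin":0,"gripper":0}]' >/dev/null;python3 -m jog '[{"travel":[-0.0085,-0.055,0],"spin":0,"gripper":0},{"travel":[-0.0085,-0.055,0],"spin":0,"gripper":0},{"travel":[-0.0085,-0.055,0],"spin":0,"gripper":0},{"travel":[-0.0085,-0.055,0],"spin":0,"gripper":0},{"travel":[-0.0085,-0.055,0],"spin":0,"gripper":0},{"travel":[-0.0085,-0.055,0],"spin":0,"gripper":0},{"travel":[-0.0085,-0.055,0],"spin":0,"gripper":0},{"travel":[-0.0085,-0.055,0],"spin":0,"gripper":0}]' >/dev/null;python3 -m jog '[{"travel":[0,0,0],"spin":0,"gripper":0},{"travel":[0,0,0],"spin":0,"gripper":0}]' >/dev/null; python3 c.py c -88 -37.5 333 0
```

```text
t 24.5 pos [503.6  63.7 464.8] rpy [ 1.8e+02  1.0e-01 -5.1e+00] cab [-88.  -91.8] F [-0.  -0.6 -3. ] w 0.167 gf 30.0 q [ 0.05  0.16  1.55 -0.    1.43  1.71]
shift before spin [-1.000e-04 -5.430e-02  1.318e-01] after spin [ 0.     -0.0543  0.1318] spin -0.1
```

```bash
python3 -m jog '[{"travel":[0,-0.0272,0],"spin":0,"gripper":0},{"travel":[0,-0.0272,0],"spin":0,"gripper":0},{"travel":[0,0,0],"spin":0,"gripper":0},{"travel":[0,0,0],"spin":0,"gripper":0}]' >/dev/null;python3 c.py; python3 -m jog '[{"travel":[0,0,0.03],"spin":0,"gripper":0},{"travel":[0,0,0.03],"spin":0,"gripper":0},{"travel":[0,0,0.03],"spin":0,"gripper":0},{"travel":[0,0,0.02],"spin":0,"gripper":0},{"travel":[0,0,0.0115],"spin":0,"gripper":0},{"travel":[0,0,0.0105],"spin":0,"gripper":0},{"travel":[0,0,0],"spin":0,"gripper":0},{"travel":[0,0,0],"spin":0,"gripper":0}]' >/dev/null; python3 c.py c -35 -37.5 332 0
```

```text
t 25.0 pos [508.5 116.9 465.2] rpy [180.    0.   -5.1] cab [-87.8 -38.3] F [-0.3  0.3 -2.6] w 0.169 gf 30.0 q [ 0.16  0.2   1.51 -0.    1.44  1.82]
t 26.0 pos [508.4 118.1 334.1] rpy [-1.8e+02 -1.0e-01 -5.0e+00] cab [-88.  -37.2] F [-0.7 -0.5 -2.9] w 0.167 gf 30.0 q [ 0.16  0.31  1.68 -0.    1.15  1.82]
shift before spin [0.053  0.0003 0.0021] after spin [0.053  0.0003 0.0021] spin 0.0
```

```bash
python3 -m jog '[{"travel":[0,0,0.002],"spin":0,"gripper":0},{"travel":[0.01,0,0],"spin":0,"gripper":0},{"travel":[0.01,0,0],"spin":0,"gripper":0},{"travel":[0.005,0,0],"spin":0,"gripper":0},{"travel":[0,0,0],"spin":0,"gripper":0}]' >/dev/null;python3 c.py; python3 -m jog '[{"travel":[0.01,0,0],"spin":0,"gripper":0},{"travel":[0.01,0,0],"spin":0,"gripper":0},{"travel":[0.009,0,0],"spin":0,"gripper":0},{"travel":[0,0,0],"spin":0,"gripper":0},{"travel":[0,0,0],"spin":0,"gripper":0}]' >/dev/null; python3 c.py;python3 -m jog '[{"travel":[0,0,0.008],"spin":0,"gripper":0},{"travel":[0,0,0.007],"spin":0,"gripper":0},{"travel":[0,0,0.002],"spin":0,"gripper":0},{"travel":[0,0,0],"spin":0,"gripper":0},{"travel":[0,0,0],"spin":0,"gripper":0}]' >/dev/null;python3 c.py
```

```text
t 26.62 pos [533.5 115.9 331.2] rpy [180.   0.  -5.] cab [-62.8 -37.2] F [ 0.2  0.5 -2.5] w 0.163 gf 30.0 q [ 0.15  0.36  1.62 -0.    1.16  1.8 ]
t 27.25 pos [562.  113.5 331.3] rpy [180.   0.  -5.] cab [-34.2 -37.1] F [ 0.7  0.2 -2.3] w 0.164 gf 30.0 q [0.14 0.42 1.54 0.   1.19 1.79]
t 27.88 pos [562.1 113.5 314.4] rpy [-180.   -0.   -5.] cab [-34.1 -37.1] F [-0.7 -0.2 -2. ] w 0.167 gf 30.0 q [ 0.14  0.44  1.55 -0.    1.15  1.79]
```

```bash
python3 -m jog '[{"travel":[0,0,0.0007],"spin":0,"gripper":0},{"travel":[0,0,0],"spin":0,"gripper":0},{"travel":[0,0,0],"spin":0,"gripper":0}]' >/dev/null; python3 c.py
```

```text
t 28.25 pos [562.1 113.5 314.2] rpy [-180.   -0.   -5.] cab [-34.1 -37.1] F [-2.3  0.1  6.3] w 0.17 gf 30.0 q [0.14 0.44 1.55 0.   1.15 1.79]
```

Seated. I'll release, lift and remeasure.

```bash
python3 -m jog '[{"travel":[0,0,0],"spin":0,"gripper":0.4},{"travel":[0,0,0],"spin":0,"gripper":0.4},{"travel":[0,0,0],"spin":0,"gripper":0.4},{"travel":[0,0,-0.02],"spin":0,"gripper":0.4},{"travel":[0,0,-0.06],"spin":0,"gripper":0.4},{"travel":[0,0,-0.06],"spin":0,"gripper":0.5},{"travel":[0,0,0],"spin":0,"gripper":0.5}]' >/dev/null;python3 -m jog '[{"travel":[0,0.05,0],"spin":0,"gripper":0.5},{"travel":[0,0.05,0],"spin":0,"gripper":0.5},{"travel":[0,0.05,0],"spin":0,"gripper":0.5},{"travel":[0,0.05,0],"spin":0,"gripper":0.5},{"travel":[0,0,0],"spin":0,"gripper":0.5}]' >/dev/null;python3 - <<'E'
from meas import *
P=measure('6',[(436.6,-158.4),(426,-287)])
for n in ('top','scene'):
    ims={n:(cal(n),soft(cv2.imread(f'pics/{n}6.png')))};b=fit(ims,425.5,-287.5);print(n,b.x[:2],np.degrees(b.x[2])%180,b.fun)
E
python3 c.py w 425.5 -287.5 455 50
```

```text
[ 435.7 -157.7] 145.5 264.7
[ 425.4 -287.5] 45.9 212.7
top [ 427.33572689 -287.8361344 ] 50.838416243889654 23.694117647058825
scene [ 424.6737933  -287.07179141] 45.118594666735724 177.4313725490196
t 29.85 pos [544.8 -85.8 453. ] rpy [-1.8e+02  1.0e-01 -5.0e+00] cab [ -34.  -237.2] F [ 0.2 -0.3  0.2] w 0.502 gf 0.0 q [-0.22  0.27  1.45  0.    1.43  1.44]
shift before spin [-0.1013  0.2113 -0.002 ] after spin [-0.2312  0.0382 -0.002 ] spin -55.0
```

```bash
python3 -m jog '[{"travel":[0,0,0],"spin":-10.6,"gripper":0.5},{"travel":[0,0,0],"spin":-10.6,"gripper":0.5},{"travel":[0,0,0],"spin":-10.6,"gripper":0.5},{"travel":[0,0,0],"spin":-10.6,"gripper":0.5},{"travel":[0,0,0],"spin":-10.6,"gripper":0.5},{"travel":[0,0,0],"spin":0,"gripper":0.5}]' >/dev/null; python3 c.py w 426 -287.5 455 48
```

```text
t 30.6 pos [545.  -84.6 453.4] rpy [-180.     0.    48.1] cab [ -34.  -235.9] F [-1.1 -0.3 -0.1] w 0.5 gf 0.0 q [-0.22  0.27  1.45  0.    1.43  0.51]
shift before spin [-0.2305  0.0471 -0.0016] after spin [-0.2304  0.0474 -0.0016] spin 0.1
```

```bash
python3 -m jog '[{"travel":[-0.0461,0.0095,0],"spin":0,"gripper":0.5},{"travel":[-0.0461,0.0095,0],"spin":0,"gripper":0.5},{"travel":[-0.0461,0.0095,0],"spin":0,"gripper":0.5},{"travel":[-0.0461,0.0095,0],"spin":0,"gripper":0.5},{"travel":[-0.0461,0.0095,0],"spin":0,"gripper":0.5},{"travel":[0,0,0],"spin":0,"gripper":0.5},{"travel":[0,0,0],"spin":0,"gripper":0.5}]' >/dev/null; python3 c.py w 426 -287.5 275.5 48; python3 -m jog '[{"travel":[0,0,0.05],"spin":0,"gripper":0.5},{"travel":[0,0,0.045],"spin":0,"gripper":0.5},{"travel":[0,0,0.02],"spin":0,"gripper":0.5},{"travel":[0,0,0],"spin":0,"gripper":0.5},{"travel":[0,0,0],"spin":0,"gripper":0.5}]' >/dev/null;python3 c.py w 426 -287.5 275.3 48
```

```text
t 31.48 pos [ 426.4 -288.3  453.6] rpy [-180.    -0.    47.9] cab [-134.3 -449.2] F [ 1.1 -0.3 -0.1] w 0.499 gf 0.0 q [-0.67  0.19  1.55  0.    1.41  0.07]
shift before spin [ 0.0003 -0.0009  0.1781] after spin [ 0.0003 -0.0009  0.1781] spin -0.1
t 32.1 pos [ 426.6 -288.5  339.9] rpy [179.9  -0.   48.1] cab [-134.2 -449.3] F [0.3 0.2 0.7] w 0.501 gf 0.0 q [-0.67  0.29  1.7   0.    1.16  0.07]
shift before spin [ 0.0003 -0.0011  0.0646] after spin [ 0.0003 -0.0011  0.0646] spin 0.1
```

```bash
python3 -m jog '[{"travel":[0,-0.001,0.03],"spin":0,"gripper":0.5},{"travel":[0,0,0.023],"spin":0,"gripper":0.5},{"travel":[0,0,0.01],"spin":0,"gripper":0.5},{"travel":[0,0,0],"spin":0,"gripper":0.5},{"travel":[0,0,0],"spin":0,"gripper":0.5}]' >/dev/null;python3 c.py; python3 -m jog '[{"travel":[0,0,0],"spin":0,"gripper":0},{"travel":[0,0,0],"spin":0,"gripper":0},{"travel":[0,0,0],"spin":0,"gripper":0},{"travel":[0,0,0],"spin":0,"gripper":0}]' >/dev/null;  python3 c.py; python3 -m jog '[{"travel":[0,0,-0.05],"spin":0,"gripper":0},{"travel":[0,0,-0.05],"spin":0,"gripper":0},{"travel":[0,0,-0.05],"spin":0,"gripper":0},{"travel":[0,0,-0.04],"spin":0,"gripper":0},{"travel":[0,0,0],"spin":0,"gripper":0},{"travel":[0,0,0],"spin":0,"gripper":0}]' >/dev/null;  python3 c.py c -88 37.5 465 0
```

```text
t 32.73 pos [ 425.5 -288.4  276.9] rpy [179.9  -0.   48. ] cab [-135.2 -449.4] F [-0.1  0.3  0.3] w 0.501 gf 0.0 q [-0.67  0.37  1.75 -0.    1.02  0.07]
t 33.23 pos [ 425.3 -288.3  275.7] rpy [-180.   -0.   48.] cab [-135.5 -449.3] F [ 0.8 -0.6  0.5] w 0.168 gf 30.0 q [-0.67  0.37  1.75  0.    1.02  0.07]
t 33.98 pos [ 425.2 -288.3  464.2] rpy [-179.9    0.    48. ] cab [-135.5 -449.2] F [ 0.7 -0.6 -3. ] w 0.168 gf 30.0 q [-0.67  0.18  1.53 -0.    1.43  0.07]
shift before spin [ 0.4175 -0.2547 -0.0008] after spin [ 0.0475 -0.4867 -0.0008] spin 53.0
```

```bash
python3 -m jog '[{"travel":[0,0,0],"spin":10.6,"gripper":0},{"travel":[0,0,0],"spin":10.6,"gripper":0},{"travel":[0,0,0],"spin":10.6,"gripper":0},{"travel":[0,0,0],"spin":10.6,"gripper":0},{"travel":[0,0,0],"spin":10.6,"gripper":0},{"travel":[0,0,0],"spin":0,"gripper":0}]' >/dev/null;python3 -m jog '[{"travel":[0.006,-0.055,0],"spin":0,"gripper":0},{"travel":[0.006,-0.055,0],"spin":0,"gripper":0},{"travel":[0.006,-0.055,0],"spin":0,"gripper":0},{"travel":[0.006,-0.055,0],"spin":0,"gripper":0},{"travel":[0.006,-0.055,0],"spin":0,"gripper":0},{"travel":[0.006,-0.055,0],"spin":0,"gripper":0},{"travel":[0.006,-0.055,0],"spin":0,"gripper":0},{"travel":[0.006,-0.055,0],"spin":0,"gripper":0}]' >/dev/null;python3 -m jog '[{"travel":[0,0,0],"spin":0,"gripper":0},{"travel":[0,0,0],"spin":0,"gripper":0}]' >/dev/null; python3 c.py c -88 37.5 333 0
```

```text
t 35.98 pos [511.1 145.7 464.9] rpy [ 1.8e+02  1.0e-01 -4.8e+00] cab [-87.7  -9.5] F [ 0.2 -0.5 -2.1] w 0.168 gf 30.0 q [ 0.21  0.22  1.48 -0.    1.44  1.86]
shift before spin [-1.000e-04 -4.700e-02  1.319e-01] after spin [-0.0003 -0.047   0.1319] spin 0.2
```

```bash
python3 -m jog '[{"travel":[0,-0.0235,0],"spin":0,"gripper":0},{"travel":[0,-0.0235,0],"spin":0,"gripper":0},{"travel":[0,0,0],"spin":0,"gripper":0},{"travel":[0,0,0],"spin":0,"gripper":0}]' >/dev/null;python3 c.py; python3 -m jog '[{"travel":[0,0,0.03],"spin":0,"gripper":0},{"travel":[0,0,0.03],"spin":0,"gripper":0},{"travel":[0,0,0.03],"spin":0,"gripper":0},{"travel":[0,0,0.02],"spin":0,"gripper":0},{"travel":[0,0,0.0115],"spin":0,"gripper":0},{"travel":[0,0,0.012],"spin":0,"gripper":0},{"travel":[0,0,0],"spin":0,"gripper":0},{"travel":[0,0,0],"spin":0,"gripper":0}]' >/dev/null; python3 c.py c -35 37.5 332 0
```

```text
t 36.48 pos [515.2 191.5 465.7] rpy [180.   0.  -5.] cab [-87.6  36.6] F [ 0.5 -1.  -2. ] w 0.167 gf 30.0 q [ 0.29  0.26  1.43 -0.    1.45  1.95]
t 37.48 pos [515.3 192.7 332.9] rpy [-1.8e+02 -1.0e-01 -5.0e+00] cab [-87.6  37.7] F [ 2.   0.3 -3.3] w 0.165 gf 30.0 q [ 0.29  0.37  1.6  -0.    1.17  1.95]
shift before spin [0.0526 0.0003 0.0009] after spin [0.0526 0.0002 0.0009] spin 0.0
```

```bash
python3 -m jog '[{"travel":[0,0,0.001],"spin":0,"gripper":0},{"travel":[0.01,0,0],"spin":0,"gripper":0},{"travel":[0.01,0,0],"spin":0,"gripper":0},{"travel":[0.005,0,0],"spin":0,"gripper":0},{"travel":[0,0,0],"spin":0,"gripper":0}]' >/dev/null;python3 c.py; python3 -m jog '[{"travel":[0.01,0,0],"spin":0,"gripper":0},{"travel":[0.01,0,0],"spin":0,"gripper":0},{"travel":[0.009,0,0],"spin":0,"gripper":0},{"travel":[0,0,0],"spin":0,"gripper":0},{"travel":[0,0,0],"spin":0,"gripper":0}]' >/dev/null; python3 c.py;python3 -m jog '[{"travel":[0,0,0.008],"spin":0,"gripper":0},{"travel":[0,0,0.007],"spin":0,"gripper":0},{"travel":[0,0,0.002],"spin":0,"gripper":0},{"travel":[0,0,0],"spin":0,"gripper":0},{"travel":[0,0,0],"spin":0,"gripper":0}]' >/dev/null;python3 c.py
```

```text
t 38.1 pos [540.4 190.5 331. ] rpy [180.   0.  -5.] cab [-62.4  37.7] F [-0.3  0.  -2.5] w 0.168 gf 30.0 q [0.27 0.42 1.54 0.   1.19 1.93]
t 38.73 pos [568.9 188.1 331.1] rpy [180.   0.  -5.] cab [-33.8  37.8] F [ 1.1  0.5 -2.6] w 0.166 gf 30.0 q [0.26 0.47 1.46 0.   1.21 1.92]
t 39.35 pos [568.8 188.1 314.5] rpy [180.   0.  -5.] cab [-33.9  37.8] F [-4.1  0.4  5.3] w 0.168 gf 30.0 q [0.26 0.49 1.47 0.   1.18 1.92]
```

Seated (5.3 N). I'll release it and measure the last one.

```bash
python3 -m jog '[{"travel":[0,0,0],"spin":0,"gripper":0.4},{"travel":[0,0,0],"spin":0,"gripper":0.4},{"travel":[0,0,0],"spin":0,"gripper":0.4},{"travel":[0,0,-0.02],"spin":0,"gripper":0.4},{"travel":[0,0,-0.06],"spin":0,"gripper":0.4},{"travel":[0,0,-0.06],"spin":0,"gripper":0.5},{"travel":[0,0,0],"spin":0,"gripper":0.5}]' >/dev/null;python3 - <<'E'
from meas import *
P=measure('7',[(436.6,-158.4)])
E
python3 c.py w 436.5 -158.5 455 145.5
```

```text
[ 436.5 -158.6] 146.3 62.5
t 40.33 pos [568.9 188.  454. ] rpy [-180.   -0.   -5.] cab [-33.8  37.7] F [ 0.6 -0.5 -1.1] w 0.501 gf 0.0 q [0.26 0.38 1.3  0.   1.46 1.92]
shift before spin [-0.1019  0.3567 -0.001 ] after spin [ 0.0872  0.3606 -0.001 ] spin 29.5
```

```bash
python3 -m jog '[{"travel":[-0.0146,0.051,0],"spin":0,"gripper":0.5},{"travel":[-0.0146,0.051,0],"spin":0,"gripper":0.5},{"travel":[-0.0146,0.051,0],"spin":0,"gripper":0.5},{"travel":[-0.0146,0.051,0],"spin":0,"gripper":0.5},{"travel":[-0.0146,0.051,0],"spin":0,"gripper":0.5},{"travel":[-0.0146,0.051,0],"spin":0,"gripper":0.5},{"travel":[-0.0146,0.051,0],"spin":0,"gripper":0.5},{"travel":[0,0,0],"spin":0,"gripper":0.5}]' >/dev/null;python3 -m jog '[{"travel":[0,0,0],"spin":9.6,"gripper":0.5},{"travel":[0,0,0],"spin":9.6,"gripper":0.5},{"travel":[0,0,0],"spin":9.6,"gripper":0.5},{"travel":[0,0,0],"spin":0,"gripper":0.5},{"travel":[0,0,0],"spin":0,"gripper":0.5}]' >/dev/null; python3 c.py w 436.5 -158.5 275.3 146
```

```text
t 41.95 pos [ 436.5 -158.4  453.7] rpy [ 1.80e+02  1.00e-01 -3.35e+01] cab [-135.6 -318.8] F [ 0.1 -0.2  0.7] w 0.501 gf 0.0 q [-0.43  0.07  1.68  0.    1.39  1.73]
shift before spin [1.000e-04 1.000e-04 1.784e-01] after spin [1.000e-04 1.000e-04 1.784e-01] spin 0.5
```

```bash
python3 -m jog '[{"travel":[0,0,0.05],"spin":0,"gripper":0.5},{"travel":[0,0,0.05],"spin":0,"gripper":0.5},{"travel":[0,0,0.045],"spin":0,"gripper":0.5},{"travel":[0,0,0.0235],"spin":0,"gripper":0.5},{"travel":[0,0,0.0095],"spin":0,"gripper":0.5},{"travel":[0,0,0],"spin":0,"gripper":0.5},{"travel":[0,0,0],"spin":0,"gripper":0.5}]' >/dev/null;python3 c.py; python3 -m jog '[{"travel":[0,0,0],"spin":0,"gripper":0},{"travel":[0,0,0],"spin":0,"gripper":0},{"travel":[0,0,0],"spin":0,"gripper":0},{"travel":[0,0,0],"spin":0,"gripper":0}]' >/dev/null;  python3 c.py; python3 -m jog '[{"travel":[0,0,-0.05],"spin":0,"gripper":0},{"travel":[0,0,-0.05],"spin":0,"gripper":0},{"travel":[0,0,-0.05],"spin":0,"gripper":0},{"travel":[0,0,-0.04],"spin":0,"gripper":0},{"travel":[0,0,0],"spin":0,"gripper":0},{"travel":[0,0,0],"spin":0,"gripper":0}]' >/dev/null;  python3 c.py c -88 112.5 465 0
```

```text
t 42.83 pos [ 436.6 -158.8  277.2] rpy [-1.80e+02 -1.00e-01 -3.37e+01] cab [-135.5 -319.3] F [ 0.6 -0.2  0.2] w 0.5 gf 0.0 q [-0.43  0.27  1.89  0.    0.98  1.73]
t 43.33 pos [ 436.3 -158.8  276.3] rpy [-180.    -0.   -33.8] cab [-135.8 -319.3] F [ 1.  -0.1 -0.4] w 0.17 gf 30.0 q [-0.43  0.27  1.89  0.    0.98  1.73]
t 44.08 pos [ 436.2 -158.7  464.7] rpy [ 1.80e+02  1.00e-01 -3.38e+01] cab [-135.8 -319.3] F [ 0.2 -0.8 -3.7] w 0.169 gf 30.0 q [-0.43  0.06  1.66 -0.    1.42  1.73]
shift before spin [-1.659e-01 -4.015e-01 -3.000e-04] after spin [ 4.780e-02 -4.318e-01 -3.000e-04] spin -28.8
```

```bash
python3 -m jog '[{"travel":[0,0,0],"spin":-9.6,"gripper":0},{"travel":[0,0,0],"spin":-9.6,"gripper":0},{"travel":[0,0,0],"spin":-9.6,"gripper":0},{"travel":[0,0,0],"spin":0,"gripper":0}]' >/dev/null;python3 -m jog '[{"travel":[0.006,-0.054,0],"spin":0,"gripper":0},{"travel":[0.006,-0.054,0],"spin":0,"gripper":0},{"travel":[0.006,-0.054,0],"spin":0,"gripper":0},{"travel":[0.006,-0.054,0],"spin":0,"gripper":0},{"travel":[0.006,-0.054,0],"spin":0,"gripper":0},{"travel":[0.006,-0.054,0],"spin":0,"gripper":0},{"travel":[0.006,-0.054,0],"spin":0,"gripper":0},{"travel":[0.006,-0.054,0],"spin":0,"gripper":0}]' >/dev/null;python3 -m jog '[{"travel":[0,0,0],"spin":0,"gripper":0},{"travel":[0,0,0],"spin":0,"gripper":0}]' >/dev/null; python3 c.py c -88 112.5 333 0
```

```text
t 45.83 pos [521.5 267.2 465.2] rpy [ 1.799e+02  1.000e-01 -5.100e+00] cab [-87.9 112.5] F [ 0.6 -0.4 -3.3] w 0.169 gf 30.0 q [ 0.41  0.35  1.32 -0.    1.48  2.07]
shift before spin [-1.000e-04  0.000e+00  1.322e-01] after spin [-1.000e-04  0.000e+00  1.322e-01] spin -0.1
```

```bash
python3 -m jog '[{"travel":[0,0,0.03],"spin":0,"gripper":0},{"travel":[0,0,0.03],"spin":0,"gripper":0},{"travel":[0,0,0.03],"spin":0,"gripper":0},{"travel":[0,0,0.02],"spin":0,"gripper":0},{"travel":[0,0,0.0115],"spin":0,"gripper":0},{"travel":[0,0,0.01],"spin":0,"gripper":0},{"travel":[0,0,0],"spin":0,"gripper":0},{"travel":[0,0,0],"spin":0,"gripper":0}]' >/dev/null; python3 c.py c -35 112.5 332.7 0
```

```text
t 46.83 pos [521.5 267.4 335.5] rpy [-1.8e+02 -1.0e-01 -5.0e+00] cab [-87.9 112.7] F [ 0.3  0.  -2.8] w 0.166 gf 30.0 q [0.41 0.44 1.49 0.   1.21 2.07]
shift before spin [0.0529 0.0002 0.0028] after spin [0.0529 0.0002 0.0028] spin 0.0
```

```bash
python3 -m jog '[{"travel":[0,0,0.002],"spin":0,"gripper":0},{"travel":[0.01,0,0],"spin":0,"gripper":0},{"travel":[0.01,0,0],"spin":0,"gripper":0},{"travel":[0.005,0,0],"spin":0,"gripper":0},{"travel":[0,0,0],"spin":0,"gripper":0}]' >/dev/null;python3 c.py; python3 -m jog '[{"travel":[0.01,0,0],"spin":0,"gripper":0},{"travel":[0.01,0,0],"spin":0,"gripper":0},{"travel":[0.009,0,0],"spin":0,"gripper":0},{"travel":[0,0,0],"spin":0,"gripper":0},{"travel":[0,0,0],"spin":0,"gripper":0}]' >/dev/null; python3 c.py;python3 -m jog '[{"travel":[0,0,0.008],"spin":0,"gripper":0},{"travel":[0,0,0.007],"spin":0,"gripper":0},{"travel":[0,0,0.002],"spin":0,"gripper":0},{"travel":[0,0,0],"spin":0,"gripper":0},{"travel":[0,0,0],"spin":0,"gripper":0}]' >/dev/null;python3 c.py
```

```text
t 47.45 pos [546.7 265.2 332.5] rpy [180.   0.  -5.] cab [-62.6 112.7] F [ 0.2  0.1 -3.4] w 0.169 gf 30.0 q [ 0.39  0.49  1.43 -0.    1.22  2.05]
t 48.08 pos [575.1 262.8 332.6] rpy [180.   0.  -5.] cab [-34.1 112.8] F [-0.2  0.6 -2.6] w 0.169 gf 30.0 q [0.37 0.54 1.35 0.   1.25 2.03]
t 48.7 pos [575.3 262.8 315.8] rpy [-180.   -0.   -5.] cab [-34.  112.8] F [ 0.1 -0.5 -2.2] w 0.169 gf 30.0 q [ 0.37  0.56  1.36 -0.    1.22  2.03]
```

```bash
for i in 1 2; do python3 -m jog '[{"travel":[0,0,0.0006],"spin":0,"gripper":0},{"travel":[0,0,0],"spin":0,"gripper":0},{"travel":[0,0,0],"spin":0,"gripper":0}]' >/dev/null; python3 c.py;done
```

```text
t 49.08 pos [575.3 262.8 315.3] rpy [-180.   -0.   -5.] cab [-34.  112.8] F [-0.6 -0.2 -0.9] w 0.166 gf 30.0 q [0.37 0.56 1.36 0.   1.22 2.03]
t 49.45 pos [575.3 262.8 315.1] rpy [-180.   -0.   -5.] cab [-34.  112.8] F [-1.2  0.   5.6] w 0.171 gf 30.0 q [ 0.37  0.56  1.36 -0.    1.22  2.03]
```

Seated. I'll release it, lift, move clear towards the robot and look.

```bash
python3 -m jog '[{"travel":[0,0,0],"spin":0,"gripper":0.4},{"travel":[0,0,0],"spin":0,"gripper":0.4},{"travel":[0,0,0],"spin":0,"gripper":0.4},{"travel":[0,0,-0.02],"spin":0,"gripper":0.4},{"travel":[0,0,-0.06],"spin":0,"gripper":0.4},{"travel":[0,0,-0.06],"spin":0,"gripper":0.5},{"travel":[0,0,0],"spin":0,"gripper":0.5}]' >/dev/null; python3 -m jog '[{"travel":[-0.02,-0.05,0],"spin":0,"gripper":0.5},{"travel":[-0.02,-0.05,0],"spin":0,"gripper":0.5},{"travel":[-0.02,-0.05,0],"spin":0,"gripper":0.5},{"travel":[-0.02,-0.05,0],"spin":0,"gripper":0.5},{"travel":[0,0,0],"spin":0,"gripper":0.5}]' >/dev/null;python3 - <<'E'
from h import *
a=snap('top','t8')['image'];b=snap('scene','s8')['image']
cv2.imwrite('pics/v8.png',np.hstack([cv2.resize(a[100:230,160:340],(400,290),interpolation=3),cv2.resize(b[130:260,300:480],(400,290),interpolation=3)]))
E
python3 c.py
```

```text
t 51.05 pos [512.8 469.1 453.2] rpy [ 1.799e+02  1.000e-01 -4.900e+00] cab [-114.1  312.9] F [ 0.3  0.2 -0.4] w 0.501 gf 0.0 q [ 0.69  0.62  0.95 -0.    1.57  2.34]
```

View pics/v8.png

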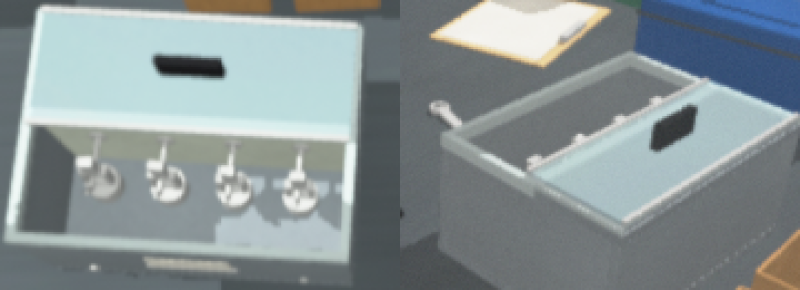

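All four masters hang on their own hooks (crop (97,180), (165,180), (233,185) and (298,190)) and the cover is at the rear. Next I'll grip the handle.

```bash
python3 -m jog '[{"travel":[0,0,0],"spin":-10.6,"gripper":0.5},{"travel":[0,0,0],"spin":-10.6,"gripper":0.5},{"travel":[0,0,0],"spin":-10.6,"gripper":0.5},{"travel":[0,0,0],"spin":-10.6,"gripper":0.5},{"travel":[0,0,0],"spin":-10.6,"gripper":0.5},{"travel":[0,0,0],"spin":-10.6,"gripper":0.5},{"travel":[0,0,0],"spin":-10.6,"gripper":0.5},{"travel":[0,0,0],"spin":-10.6,"gripper":0.5}]' >/dev/null; python3 -m jog '[{"travel":[0,0,0],"spin":-5.2,"gripper":0.5},{"travel":[0,0,0],"spin":0,"gripper":0.5}]' >/dev/null; python3 c.py c 62.5 2 455 90
```

```text
t 52.3 pos [513.6 467.7 454.4] rpy [-180.     0.    84.9] cab [-113.2  311.6] F [ 0.6 -0.6  0.2] w 0.498 gf 0.0 q [ 0.69  0.62  0.95 -0.    1.57  0.77]
shift before spin [-0.3093  0.1763 -0.0006] after spin [-0.3096  0.1757 -0.0006] spin -0.1
```

```bash
python3 -m jog '[{"travel":[-0.0387,0.022,0],"spin":0,"gripper":0.5},{"travel":[-0.0387,0.022,0],"spin":0,"gripper":0.5},{"travel":[-0.0387,0.022,0],"spin":0,"gripper":0.5},{"travel":[-0.0387,0.022,0],"spin":0,"gripper":0.5},{"travel":[-0.0387,0.022,0],"spin":0,"gripper":0.5},{"travel":[-0.0387,0.022,0],"spin":0,"gripper":0.5},{"travel":[-0.0387,0.022,0],"spin":0,"gripper":0.5},{"travel":[-0.0387,0.022,0],"spin":0,"gripper":0.5}]' >/dev/null; python3 -m jog '[{"travel":[0,0,0],"spin":0,"gripper":0.5},{"travel":[0,0,0],"spin":0,"gripper":0.5}]' >/dev/null; python3 c.py c 62.5 2 372 90
```

```text
t 53.55 pos [661.2 145.3 454.4] rpy [-180.    -0.    84.9] cab [61.9  3.2] F [-0.2  0.3  0.7] w 0.497 gf 0.0 q [0.16 0.57 1.02 0.   1.55 0.25]
shift before spin [-0.0012  0.0006  0.0824] after spin [-0.0012  0.0006  0.0824] spin -0.1
```

```bash
python3 -m jog '[{"travel":[0,0,0.04],"spin":0,"gripper":0.5},{"travel":[0,0,0.032],"spin":0,"gripper":0.5},{"travel":[0,0,0.01],"spin":0,"gripper":0.5},{"travel":[0,0,0],"spin":0,"gripper":0.5},{"travel":[0,0,0],"spin":0,"gripper":0.5}]' >/dev/null; python3 c.py; python3 -m jog '[{"travel":[0,0,0],"spin":0,"gripper":0},{"travel":[0,0,0],"spin":0,"gripper":0},{"travel":[0,0,0],"spin":0,"gripper":0},{"travel":[0,0,0],"spin":0,"gripper":0},{"travel":[0,0,0],"spin":0,"gripper":0}]' >/dev/null; python3 c.py c -53 2 372 90
```

```text
t 54.17 pos [661.4 145.6 374.3] rpy [179.9  -0.   85.1] cab [62.   3.5] F [-0.3  0.4  0.7] w 0.5 gf 0.0 q [0.16 0.61 1.14 0.   1.38 0.25]
t 54.8 pos [661.4 145.3 372.6] rpy [180.  -0.  85.] cab [62.1  3.2] F [ 0.8 -0.1  1. ] w 0.125 gf 30.0 q [ 0.16  0.61  1.15 -0.    1.38  0.25]
shift before spin [-0.0012 -0.1151  0.0006] after spin [-0.0012 -0.1151  0.0006] spin 0.0
```

```bash
python3 -m jog '[{"travel":[0,-0.02,0],"spin":0,"gripper":0},{"travel":[0,-0.02,0],"spin":0,"gripper":0},{"travel":[0,-0.02,0],"spin":0,"gripper":0},{"travel":[0,-0.02,0],"spin":0,"gripper":0},{"travel":[0,-0.02,0],"spin":0,"gripper":0},{"travel":[0,-0.01,0],"spin":0,"gripper":0},{"travel":[0,-0.003,0],"spin":0,"gripper":0},{"travel":[0,0,0],"spin":0,"gripper":0}]' >/dev/null; python3 c.py; for i in 1 2 3; do python3 -m jog '[{"travel":[0,-0.0015,0],"spin":0,"gripper":0},{"travel":[0,0,0],"spin":0,"gripper":0},{"travel":[0,0,0],"spin":0,"gripper":0}]' >/dev/null; python3 c.py;done
```

```text
t 55.8 pos [549.  155.  372.6] rpy [-180.    0.   85.] cab [-50.8   3.1] F [-2.5 -3.7  0.7] w 0.129 gf 30.0 q [ 0.21  0.37  1.5  -0.    1.27  0.3 ]
t 56.17 pos [547.5 155.1 372.6] rpy [180.   0.  85.] cab [-52.3   3.1] F [ 1.4 -3.9  0.5] w 0.124 gf 30.0 q [ 0.21  0.37  1.51 -0.    1.27  0.3 ]
t 56.55 pos [545.8 155.3 372.6] rpy [-180.    0.   85.] cab [-54.    3.1] F [ 0.4 -5.4  1.7] w 0.123 gf 30.0 q [ 0.21  0.37  1.51 -0.    1.27  0.3 ]
t 56.92 pos [544.7 155.3 372.6] rpy [179.9  -0.   85. ] cab [-55.1   3. ] F [ 6.9 -4.7 -1.4] w 0.123 gf 30.0 q [ 0.21  0.36  1.51 -0.    1.26  0.3 ]
```

```bash
python3 -m jog '[{"travel":[0,-0.001,0],"spin":0,"gripper":0},{"travel":[0,0,0],"spin":0,"gripper":0},{"travel":[0,0,0],"spin":0,"gripper":0}]' >/dev/null; python3 c.py; python3 -m jog '[{"travel":[0,0,0],"spin":0,"gripper":0.5},{"travel":[0,0,0],"spin":0,"gripper":0.5},{"travel":[0,0,0],"spin":0,"gripper":0.5},{"travel":[0,0,-0.04],"spin":0,"gripper":0.5},{"travel":[0,0,-0.045],"spin":0,"gripper":0.5},{"travel":[0,0,0],"spin":0,"gripper":0.5}]' >/dev/null; python3 -m jog '[{"travel":[0.05,0,0],"spin":0,"gripper":0.5},{"travel":[0.05,0,0],"spin":0,"gripper":0.5},{"travel":[0.05,0,0],"spin":0,"gripper":0.5},{"travel":[0.05,0,0],"spin":0,"gripper":0.5},{"travel":[0.05,0,0],"spin":0,"gripper":0.5},{"travel":[0.05,0,0],"spin":0,"gripper":0.5},{"travel":[0,0,0],"spin":0,"gripper":0.5},{"travel":[0,0,0],"spin":0,"gripper":0.5}]' >/dev/null;python3 - <<'E'
from h import *
a=snap('top','t9')['image'];b=snap('scene','s9')['image']
cv2.imwrite('pics/v9.png',np.hstack([cv2.resize(a[100:230,160:340],(400,290),interpolation=3),cv2.resize(b[130:260,300:480],(400,290),interpolation=3)]))
E
python3 c.py
```

```text
t 57.3 pos [544.2 155.3 372.6] rpy [179.8  -0.   85. ] cab [-55.6   3. ] F [17.3 -4.  -4.9] w 0.128 gf 30.0 q [ 0.21  0.36  1.52 -0.    1.26  0.3 ]
t 59.15 pos [569.5 453.4 457.7] rpy [-180.    0.   85.] cab [-56.3 302.2] F [-0.1 -0.1 -0.3] w 0.502 gf 0.0 q [ 0.62  0.71  0.79 -0.    1.63  0.71]
```

View pics/v9.png

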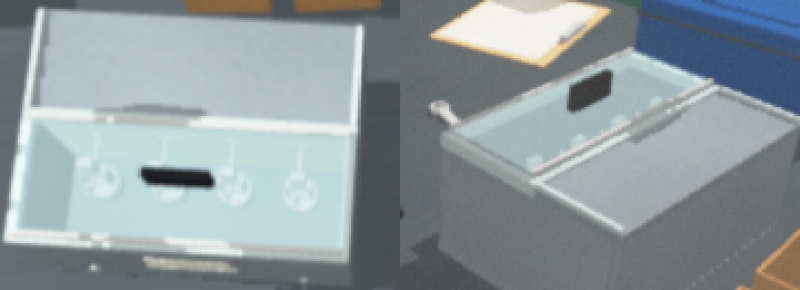

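The cover is fully shut, with its front edge on the front bar. All four masters hang under it and the robot is clear.

```bash
python3 -c "from bench import bot;print(bot.close_job())"
```

```text
the job is handed in; nothing more can be done
None
```

I slid the cover back to its stop, hung all four masters one to a hook, slid the cover shut to its front stop and handed the job in at about 59 s; the hand-in returned no verdict.

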